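Slide the test card to the tray's pick-up corner and load the reader

ROBOT

A 7-joint arm with a two-finger parallel gripper is mounted at the origin on the work surface. World frame = base frame: x ahead of the robot, y to its left, z up, the work surface at z = 0. Lengths are in m, angles in rad, forces in N, time in s.
With the tool pointing down it reaches from about 0.4 to 0.875 m from the base axis. Payload 19.3 kg.
Tool frame: the origin (TCP) lies on the centre line of the jaws, within the pads' length; the fingertips stand 14 mm ahead of it and the grasp point (between the pads) lies 5 mm behind it; x points along the fingers, y is the direction in which the jaws open and shut, and the axes are right-handed (so a half turn about x gives the same grasp; the last joint's range is limited). The gripper opens to 85 mm and grips with 20 to 120 N. Pads are 22 mm wide; open, the fingers measure 114 mm over their backs; the gripper's body (76 mm by 85 mm) begins 54 mm behind the grasp point. The pads swing forward as they close: fully open they stand 13 mm farther back than shut.
Start: joints at [1.073, 0.521, -0.036, 1.599, 0.021, 1.021, -0.113], TCP at [0.259, -0.569, 0.222] pointing down, gripper open.
Joint ranges: [-2.91, 2.91], [-0.3, 2.13], [-1.5, 1.42], [0.17, 2.43], [-1.26, 4.41], [0.16, 1.93], [-2.52, 2.52]. Speed limits (rad/s): [1.89, 1.89, 2.39, 2.39, 3.01, 3.01, 3.01].

INTERFACE

Orientations are given as [roll, pitch, yaw] about the fixed x, y, z axes, in that order (R = Rz(yaw) Ry(pitch) Rx(roll)).
In Python, from workcell import monitor, optics, bot gives the robot as it stands.
- The arm moves only by the tool arm_command, never from a script. Its arguments are lists of equal length, an entry for each row: "delta_pos": the shift along the tool's x, y, z as a fraction of full scale, a list of three; "rotation": the turn, a rotation vector about the tool's x, y, z as a fraction of full scale, a list of three. In form: {"delta_pos": [[dx, dy, dz], ...], "rotation": [[wx, wy, wz], ...]}. A call has 1 to 10 rows; each row shifts and turns the pose as measured when the row begins, along the tool's axes as they then stand; what a row does not reach is not made up. Full scale, the value 1, is 30 mm for a shift and 6 degrees for a turn. A row lasts 1/10 s, in which the tool goes at most 50 mm and 8.59 degrees, less where a joint would pass 70% of its speed; a pose out of reach is approached as far as the arm can. A call with a number of a shift or a turn outside -1 to 1 is refused whole. A call with a gripper value outside its range is refused whole. "gripper" is the closure, from -1 (fully open) to 1 (shut), so that 0 is half open, set as the call begins (left out, the last holds). The fingers move at their own pace and stop on an object; "grip_force" is the grip in N (left out, the last holds). Time passes only in rows, so rows that do not move let the fingers close. It gives the time, the measured TCP pose, the force and the opening at its end, in the units of the state.
- monitor.observe(): the state, without advancing time (a new reading comes with each control period).
- optics.grab_frame(name): name is "side" or "top"; returns the picture (420x560x3 uint8, red, green, blue); there is no depth.
- optics.camera_params(name): a dict with "fx", "fy", "cx", "cy" (pixels), "dist_coeffs" ([k1, k2, p1, p2, k3] as OpenCV has them; the pictures are not rectified), "origin" and "rotation" of the camera in the world. Camera axes: x right, y down, z forward; pixel columns grow to the right and rows downward; lengths in m; the calibration is good to about 2 mm. A picture is of the moment at which its call begins. camera_params takes no time and is no camera call.
- bot.job_done(): hands the job in, once; it reports no verdict.
The state is a dict: "clock": time; "qpos": joint angles; "qd": joint speeds; "joint_efforts": joint torques, N m; "position": TCP position; "tool_rot": TCP orientation; "force": force on the tool from outside, world axes, zero at the start; "moment": the same for the moment, N m; "grip_width": finger opening in m.
Only numpy, scipy, OpenCV 4.12 (cv2) and the standard library are available. Lean on these libraries where they do the work, as an engineer would, in place of code of your own. Each camera call takes 0.05 s, during which the arm holds its last target. There are 200 camera calls.

TASK

Take the orange-capped specimen cup out of the steel tray and stand it on the blue mat. Then lift the tray by its bar handle so that the flat test card slides right down into the opposite corner, the pick-up corner with the finger openings, set the tray flat again, and move the card from there onto the reader's black carriage: face up, centred and lengthwise on it, with the green grip end pointing out, away from the reader. Do not let the card fall on the desk, and leave everything else on the desk where it stands.

Things in the scene. Friction and masses are not known exactly. Their poses are not given: they have to be found in the camera images.
- tray: Loose square steel tray, 0.6 kg, 206 mm outside, 200 mm inside, on feet. Origin: its centre, on the desk under the feet; x, y along its sides, z up. Floor top 22 mm above the desk (4 mm sheet, open below); walls 14 mm above the floor, 3 mm thick. Bar handle over the (+x, +y) corner; pick-up corner at (-x, -y), opposite. Polished: the card slides home at 0.42 to 0.46 rad of tilt held 1.5 s.
- tray_corner (a point): Inside corner of the pick-up corner, at floor height: tray frame (-100, -100, 22) mm. The tipped card ends up here, tight against both walls, its length along tray x: its centre at tray frame (-40, -70) mm. The wall along tray x (at y = -100) has a gap there, 16 to 54 mm from this corner, cut right down; the floor is cut back 8 mm there too, under the card's edge.
- finger_window (a point): Centre of the finger opening through the floor, tray frame (-65, -26, 22) mm, 38 mm along tray x by 40 mm along y. A card home in the corner is pinched across its 60 mm width 35 mm from the corner (25 mm from its centre): one finger down this opening, the other outside the tray in the wall's gap, both reaching below the card; under them is only the desk.
- tray_pivot (a point): Where the tray turns when its handle is lifted: outer edge of its two front feet, on the desk, midway between them, tray frame (-78.5, -78.5, 0) mm; the turning line is level, across the tray's diagonal. The pick-up corner touches the desk at about 0.48 rad of tilt.
- tray_handle (a point): Middle of the tray's bar handle: round black bar 12 mm thick, 90 mm long, level, square across the tray's diagonal, its centre 60 mm above the desk and 38 mm above the tray floor: tray frame (69, 69, 60) mm. Its ends go straight down to the walls; the space under it is free.
- card: Loose test card lying face up: white plastic 120 x 60 x 3 mm, 35 g, five pale windows towards its +x end, green grip end 30 mm long at its -x end. Origin: centre of its underside; x along its length towards the windows, z up. At the start it lies in the tray, length roughly along tray x, green end towards tray -x. So thin that fingertips find little to hold on a flat floor.
- card_windows (a point): Middle of the card's window field, on its top, 18 mm from the card's centre towards the window end.
- cup: Loose capped specimen cup, standing in the tray at the start: pale body 52 mm across at the foot, 58 mm above; orange ribbed cap 62 mm across, from 60 to 75 mm above the foot (total height 75 mm); 0.11 kg. Origin: centre of its foot, z up.
- mat: Blue mat fixed on the desk, 130 x 130 x 3 mm. Origin: centre of its underside; x, y along its sides. The cup goes here.
- reader: Fixed panel reader. Origin: on the desk below the centre of its rest; x points from the rest into the housing. Housing: white box 96 mm high, 150 mm wide, from 85 to 255 mm along x. Its carriage sticks out to -x: black rest 44 mm wide, top 24 mm above the desk, from -64 to +68 mm along x, on a narrower grey rail; at its inner end a stop stands 8 mm above it.
- reader_rest (a point): Centre of the rest's top face, 24 mm above the desk; axes as the reader's. The centre of the card's underside belongs here, card x along reader x. The card overhangs the rest by 8 mm on either side, free for fingers.
- sanitiser: Bystander: loose pump bottle, 58 mm across, 170 mm high, nozzle 28 mm out to its -x. Origin: centre of its foot.
- cup2: Bystander: loose specimen cup like the other, with a blue cap. Origin: centre of its foot.
- marker: Bystander: loose marker pen lying flat, 125 x 11 x 10 mm along its x. Origin: centre of its underside.
- label_roll: Bystander: loose roll of paper labels lying flat, 84 mm across, 45 mm high. Origin: centre of its underside.
- swab_jar: Bystander: loose jar, 70 mm across, 115 mm high with its knob. Origin: centre of its foot.
There are look-alikes about, which are no part of the job. There is more than one size of the card; the job needs the smaller.

How it is judged:
On the way, in this order (a step that is already met when the one before it is completed fails the run):
1. the orange-capped cup has been taken out of the tray and stands upright on the blue mat, let go (x of cup in the frame of mat between -0.045 and 0.045 m and y of cup in the frame of mat between -0.045 and 0.045 m and z of cup in the frame of mat between -0.003 and 0.008 m and angle between cup's own z axis and vertical below 0.1 rad and contact force between the fingers and cup below 0.05 N), for 0.2 s.
2. the tray is tipped: its handle corner is lifted, tilt over 0.2 rad (angle between tray's own z axis and vertical above 0.2 rad and z of card in the frame of tray below 0.04 m), for 0.2 s.
3. the tray is flat on the desk again and the card lies in its pick-up corner (within 10 mm of both walls) (angle between tray's own z axis and vertical below 0.05 rad and height (world z) of tray below 0.006 m and x of card in the frame of tray between -0.06 and -0.03 m and y of card in the frame of tray between -0.08 and -0.06 m and z of card in the frame of tray between 0.015 and 0.03 m), for 0.2 s.
At the end, for the whole second after the job is handed in: Card still, flat and face up on the carriage's rest: centre within 10 mm both ways, length within 0.14 rad of the carriage's, green end outwards. Cup upright on the blue mat, its centre within 45 mm of the mat's each way. Tray flat on the desk (0.05 rad). All at rest (x of card in the frame of reader_rest between -0.01 and 0.01 m and y of card in the frame of reader_rest between -0.01 and 0.01 m and z of card in the frame of reader_rest between -0.003 and 0.004 m and angle between the x axis of card and the x axis of reader, either way round below 0.14 rad and angle between card's own z axis and vertical below 0.06 rad and x of card_windows in the frame of reader_rest above 0.01 m and x of cup in the frame of mat between -0.045 and 0.045 m and y of cup in the frame of mat between -0.045 and 0.045 m and z of cup in the frame of mat between -0.003 and 0.008 m and angle between cup's own z axis and vertical below 0.1 rad and angle between tray's own z axis and vertical below 0.05 rad and height (world z) of tray below 0.006 m and linear speed of each of card, cup, tray below 0.02 m/s); the robot touches nothing.
It fails at once if the specimen cup is tipped over (more than 0.6 rad) (angle between cup's own z axis and vertical above 0.6 rad).
It fails at once if the card falls on the desk (height (world z) of card below 0.008 m).
It fails at once if a bystander (pump bottle, blue-capped cup, marker, label roll or jar) is moved more than 20 mm or tipped (distance of any of sanitiser, cup2, marker, label_roll, swab_jar from where it was at the start of the episode above 0.02 m or angle between any of sanitiser, cup2, marker, label_roll, swab_jar's own z axis and vertical above 0.3 rad).
It also fails if it takes over 72 s, if anything falls off the work surface, if the arm or the gripper's body presses on something with over 40 N, if the wrist force passes 120 N, or if a joint passes its speed limit or range.

## Working session

There is one attempt and no reset: what is moved stays moved. The work goes in short steps, Python scripts to look and compute and a tool call to move; the robot and the scene stay as the last step left them, time stands still between calls to the robot, and variables do not carry over. Pictures are saved under pics/ and viewed, about 8 in all and at most 12, crops included, and the job is handed in when it is done.

Besides the shell and the picture viewer there is one more tool, called after "Request:" as name(argument=value, ...), one argument or row to a line, values as JSON. arm_command: Moves the arm, as the interface text tells. Its arguments: {"type":"object","properties":{"delta_pos":{"type":"array","items":{"type":"array","items":{"type":"number"}}},"rotation":{"type":"array","items":{"type":"array","items":{"type":"number"}}},"gripper":{"type":"number"},"grip_force":{"type":"number"}},"required":["delta_pos","rotation"]}

```bash
mkdir -p pics; ls; python3 - <<'E'
from workcell import monitor, optics, bot
import cv2,numpy as np
print(monitor.observe())
for n in ("top","side"):
    im=optics.grab_frame(n); cv2.imwrite(f"pics/{n}0.png",im[:,:,::-1]); print(n,optics.camera_params(n))
E
```

```text
pics
{'clock': 0.0, 'qpos': array([ 1.07281817,  0.52198768, -0.03631803,  1.59999791,  0.02119831,
        1.02110903, -0.11280521]), 'qd': array([ 5.52277976e-04,  5.60387921e-04, -7.85723936e-04,  6.95961759e-05,
       -1.34007112e-03, -6.70092837e-04, -1.14458346e-03]), 'joint_efforts': array([ 2.92282202e-04, -9.27111554e+01,  1.97974853e+00, -3.69925153e+01,
        1.80127082e-02,  8.14740022e-03,  6.44597463e-06]), 'position': array([ 0.259099  , -0.56838425,  0.22174587]), 'tool_rot': array([-1.49607109,  1.56967929,  2.07327536]), 'force': array([0.26090209, 0.23777505, 0.01922437]), 'moment': array([-4.11738997e-02,  5.37244799e-05, -4.32043614e-03]), 'grip_width': 0.08545847248603937}
top {'fx': 382.66354856030614, 'fy': 382.66354856030614, 'cx': 274.5955299418694, 'cy': 210.93317050373673, 'dist_coeffs': array([-0.08508547,  0.        ,  0.        ,  0.        ,  0.        ]), 'origin': array([0.42469609, 0.00511106, 1.07275706]), 'rotation': array([-3.03529682, -0.02811895, -1.54892258])}
side {'fx': 379.49136219707896, 'fy': 379.49136219707896, 'cx': 279.16293193785367, 'cy': 205.7121095116816, 'dist_coeffs': array([-0.03387189,  0.        ,  0.        ,  0.        ,  0.        ]), 'origin': array([0.10178651, 0.5231382 , 0.57268575]), 'rotation': array([-2.20375748,  0.02194436, -2.4543927 ])}
```

View pics/top0.png

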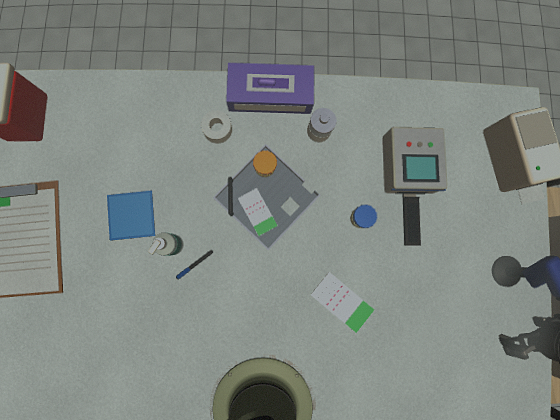

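View pics/side0.png

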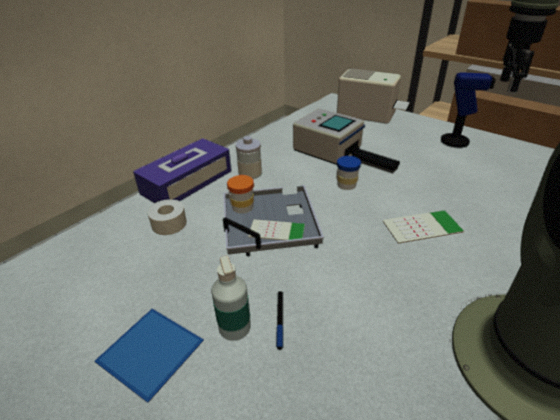

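The top view shows the tray with the handle at left (230,195), pick-up corner at right (318,195), orange cup at (265,162), mat at (131,215), and rest at (412,220). There are two cards: the one in the tray at (258,212), and a bigger one on the desk at (342,302). The one in the tray fits the description, being smaller and in the tray. I'll measure both and confirm in a crop.

```bash
cat > h.py <<'E'
import numpy as np, cv2
from scipy.spatial.transform import Rotation as R
from workcell import monitor, optics, bot
def ray(n,px):
    c=optics.camera_params(n); K=np.array([[c['fx'],0,c['cx']],[0,c['fy'],c['cy']],[0,0,1]])
    p=cv2.undistortPoints(np.array(px,float).reshape(-1,1,2),K,c['dist_coeffs']).reshape(-1,2)
    d=np.c_[p,np.ones(len(p))]@R.from_euler('xyz',c['rotation']).as_matrix().T
    return np.array(c['origin']),d
def onz(n,px,z):
    o,d=ray(n,px); return o+d*((z-o[2])/d[:,2])[:,None]
def proj(n,P):
    c=optics.camera_params(n); K=np.array([[c['fx'],0,c['cx']],[0,c['fy'],c['cy']],[0,0,1]])
    M=R.from_euler('xyz',c['rotation']).as_matrix().T
    return cv2.projectPoints(np.array(P,float).reshape(-1,3),cv2.Rodrigues(M)[0],-M@c['origin'],K,c['dist_coeffs'])[0].reshape(-1,2)
def blobs(im,lo,hi,roi=None,amin=30):
    hsv=cv2.cvtColor(im,cv2.COLOR_RGB2HSV); m=cv2.inRange(hsv,np.array(lo),np.array(hi))
    if roi: k=np.zeros_like(m); x0,y0,x1,y1=roi; k[y0:y1,x0:x1]=255; m&=k
    cs=cv2.findContours(m,cv2.RETR_EXTERNAL,cv2.CHAIN_APPROX_NONE)[0]
    return sorted([c for c in cs if cv2.contourArea(c)>amin],key=cv2.contourArea,reverse=True)
def cen(c):
    m=cv2.moments(c); return m['m10']/m['m00'],m['m01']/m['m00']
def togo(target,Rt=None):
    "tool-axis shift (units of 30mm) and turn (units of 6deg) to a target"
    s=monitor.observe(); Rm=R.from_euler('xyz',s['tool_rot'])
    d=Rm.inv().apply(np.array(target)-s['position'])/0.03
    w=(Rm.inv()*Rt).as_rotvec()/np.radians(6) if Rt is not None else np.zeros(3)
    return d.round(3),w.round(3)
def down(yaw):
    "tool x down, tool y (jaw direction) at world angle yaw"
    x=np.array([0,0,-1.]); y=np.array([np.cos(yaw),np.sin(yaw),0]); return R.from_matrix(np.c_[x,y,np.cross(x,y)])
E
python3 - <<'E'
from h import *
t=cv2.imread('pics/top0.png')[:,:,::-1].copy(); s=cv2.imread('pics/side0.png')[:,:,::-1].copy()
np.set_printoptions(precision=4,suppress=True)
def show(nm,n,cs,z):
    for c in cs[:3]:
        r=cv2.minAreaRect(c); b=onz(n,cv2.boxPoints(r),z)
        print(nm,n,np.round(cen(c),1),onz(n,[cen(c)],z)[0],'sides',np.linalg.norm(b[1]-b[0]).round(4),np.linalg.norm(b[2]-b[1]).round(4),'ang',[np.degrees(np.arctan2(*(b[i+1]-b[i])[1::-1])).round(1) for i in (0,1)])
for n,im in(('top',t),('side',s)):
    show('orange',n,blobs(im,(8,150,100),(20,255,255)),.097)
    show('mat',n,blobs(im,(100,130,80),(115,255,255),amin=150),.003)
    show('green',n,blobs(im,(50,100,60),(75,255,255)),.025)
    show('black',n,blobs(im,(0,0,0),(180,90,50),(400,190,425,250) if n=='top' else (350,140,405,175)),.024)
    show('handle',n,blobs(im,(0,0,0),(180,255,60),(222,170,240,220) if n=='top' else (218,212,265,250)),.066)
big=cv2.resize(t[135:260,200:340],None,fx=5,fy=5,interpolation=cv2.INTER_CUBIC)
cv2.imwrite('pics/crop1.png',big[:,:,::-1][:600])
# white cards
show('white','top',blobs(t,(0,0,185),(180,40,255),(230,180,380,340)),.025)
E
```

```text
orange top [264.8 161.9] [0.657  0.0083 0.097 ] sides 0.0601 0.0586 ang [np.float64(-88.4), np.float64(-178.8)]
mat top [130.4 215.2] [0.5174 0.383  0.003 ] sides 0.1318 0.1275 ang [np.float64(-83.0), np.float64(-171.1)]
mat top [365.  215.9] [ 0.5317 -0.2795  0.003 ] sides 0.0627 0.061 ang [np.float64(-62.5), np.float64(-153.1)]
green top [359.4 316.3] [ 0.2546 -0.259   0.025 ] sides 0.0785 0.0391 ang [np.float64(-38.8), np.float64(-127.5)]
green top [265.3 225.7] [0.4958 0.0028 0.025 ] sides 0.0572 0.0273 ang [np.float64(-58.8), np.float64(-149.0)]
green top [  4.6 201.3] [0.5456 0.7452 0.025 ] sides 0.0278 0.0229 ang [np.float64(-88.8), np.float64(-174.2)]
black top [412.8 220.5] [ 0.5199 -0.4109  0.024 ] sides 0.1352 0.0468 ang [np.float64(-0.7), np.float64(-88.4)]
handle top [230.1 196.5] [0.5684 0.0979 0.066 ] sides 0.1018 0.0107 ang [np.float64(2.0), np.float64(-88.5)]
orange side [240.4 182.8] [0.6496 0.0138 0.097 ] sides 0.0578 0.0765 ang [np.float64(-142.7), np.float64(132.7)]
mat side [148.9 353.5] [0.5111 0.3897 0.003 ] sides 0.1525 0.1502 ang [np.float64(-74.5), np.float64(177.9)]
mat side [348.7 161.4] [ 0.5813 -0.3706  0.003 ] sides 0.0703 0.0669 ang [np.float64(-142.7), np.float64(119.6)]
green side [446.6 221.7] [ 0.2422 -0.2328  0.025 ] sides 0.0453 0.094 ang [np.float64(-94.2), np.float64(143.6)]
green side [296.4 230.5] [0.4947 0.0026 0.025 ] sides 0.0321 0.0521 ang [np.float64(-142.2), np.float64(126.5)]
black side [377.7 160.6] [ 0.4997 -0.3923  0.024 ] sides 0.1106 0.1883 ang [np.float64(-72.4), np.float64(163.2)]
handle side [244.3 232.5] [0.5462 0.1127 0.066 ] sides 0.0759 0.1227 ang [np.float64(-60.4), np.float64(-176.4)]
```

View pics/crop1.png

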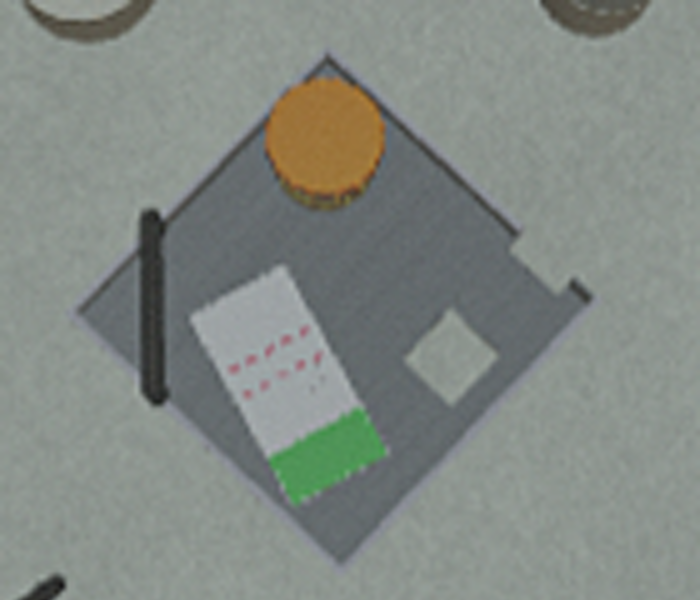

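The crop confirms it: the tray card's green end measures 57 x 27 mm (the job card), while the desk card's measures 78 x 39 mm, so it is the larger one. Crop corners of the tray rim: top (327,55), left (75,312), bottom (342,565), right (592,297). The cup cap is at (325,135).

```bash
python3 - <<'E'
from h import *
np.set_printoptions(precision=4,suppress=True)
f=lambda c:[[200+u/5-.4,135+v/5-.4] for u,v in c]
T,L,B,Rr=onz('top',f([(327,55),(75,312),(342,565),(592,297)]),.036)
print(T,L,B,Rr,'sides',[np.linalg.norm(a-b).round(4) for a,b in((T,L),(L,B),(B,Rr),(Rr,T))])
c=(T+L+B+Rr)/4; dx=(T-Rr)+(L-B); dy=(L-T)+(B-Rr)
yaw=np.arctan2(dx[1],dx[0]); yaw2=np.arctan2(dy[1],dy[0])-np.pi/2
print('tray c',c,'yaw',yaw,yaw2,np.degrees((yaw+yaw2)/2))
y=(yaw+yaw2)/2; M=np.array([[np.cos(y),-np.sin(y)],[np.sin(y),np.cos(y)]])
tr=lambda a,b:c[:2]+M@[a,b]
for k,v in dict(handle=(.069,.069),pivot=(-.0785,-.0785),pick=(-.065,-.07),window=(-.065,-.026)).items(): print(k,tr(*v))
print('window seen',onz('top',f([(451,358)]),.022),'cap',onz('top',f([(325,135)]),.097),'cup in tray',M.T@(onz('top',f([(325,135)]),.097)[0,:2]-c[:2]))
o,d=ray('top',[[264.7,161.7]]);o2,d2=ray('side',[[240.4,182.8]])
print('sanit top',onz('top',[[165,243],[171,242]],.12),'foot side',onz('side',[[234,333]],.0),'blue',onz('top',[[365,216]],.075),'jar',onz('top',[[322,121]],.1))
s=monitor.observe(); print(R.from_euler('xyz',s['tool_rot']).as_matrix())
t=cv2.imread('pics/top0.png')[:,:,::-1].copy()
c=blobs(t,(0,0,0),(180,90,50),(400,190,425,250))[0]; print('rest px',cv2.boxPoints(cv2.minAreaRect(c)),onz('top',cv2.boxPoints(cv2.minAreaRect(c)),.024))
m=blobs(t,(100,130,80),(115,255,255),amin=150)[0]; print(onz('top',cv2.boxPoints(cv2.minAreaRect(m)),.003))
print(togo([.5,.0,.25],down(np.pi/2)),togo([.5,.0,.25],down(-np.pi/2)))
E
```

```text
[0.718  0.0091 0.036 ] [0.5701 0.143  0.036 ] [ 0.436 -0.006  0.036] [ 0.5858 -0.14    0.036 ] sides [np.float64(0.1995), np.float64(0.2005), np.float64(0.201), np.float64(0.1993)]
tray c [0.5775 0.0015 0.036 ] yaw 0.8415938607720186 0.837759416826469 48.10992755892754
handle [0.5722 0.099 ]
pivot [ 0.5835 -0.1093]
pick [ 0.5862 -0.0936]
window [ 0.5534 -0.0642]
window seen [[ 0.5517 -0.0638  0.022 ]] cap [[0.6579 0.0088 0.097 ]] cup in tray [ 0.0591 -0.055 ]
sanit top [[0.4402 0.2508 0.12  ]
 [0.443  0.2359 0.12  ]] foot side [[0.4294 0.2692 0.    ]] blue [[ 0.5242 -0.2605  0.075 ]] jar [[ 0.7718 -0.1403  0.1   ]]
[[-0.0005  0.4148 -0.9099]
 [ 0.0009 -0.9099 -0.4148]
 [-1.     -0.0011  0.0001]]
rest px [[403. 244.]
 [403. 196.]
 [419. 196.]
 [419. 244.]] [[ 0.4535 -0.3819  0.024 ]
 [ 0.5887 -0.3836  0.024 ]
 [ 0.59   -0.4304  0.024 ]
 [ 0.4543 -0.4281  0.024 ]]
[[0.5728 0.4595 0.003 ]
 [0.5889 0.3286 0.003 ]
 [0.4629 0.309  0.003 ]
 [0.4466 0.438  0.003 ]]
(array([ -0.928, -13.91 , -15.166]), array([-25.915,  -0.013,   0.004])) (array([ -0.928, -13.91 , -15.166]), array([4.085, 0.003, 0.01 ]))
```

Request:
arm_command(
  delta_pos=[
    [0, 0.02, -0.95],
    [0, 0.02, -0.95],
    [0, 0.02, -0.95],
    [0, 0.02, -0.95],
    [0, 0.02, -0.95],
    [0, 0.02, -0.95],
    [0, 0.02, -0.95],
    [0, 0.02, -0.95],
    [0, 0.02, -0.95],
    [0, 0.02, -0.95],
  ],
  rotation=[
    [-0.437, 0, 0],
    [-0.437, 0, 0],
    [-0.437, 0, 0],
    [-0.437, 0, 0],
    [-0.437, 0, 0],
    [-0.437, 0, 0],
    [-0.437, 0, 0],
    [-0.437, 0, 0],
    [-0.437, 0, 0],
    [-0.437, 0, 0],
  ],
  gripper=-1,
  grip_force=30,
)

```text
clock: 1.1
position: [0.4928, -0.4009, 0.2177]
tool_rot: [-1.445, 1.563, 2.591]
force: [0.8, -0.8, -1.1]
grip_width: 0.0854
```

Request:
arm_command(
  delta_pos=[
    [0, 0.02, -0.97],
    [0, 0.02, -0.97],
    [0, 0.02, -0.97],
    [0, 0.02, -0.97],
    [0, 0.02, -0.97],
    [0, 0.02, -0.97],
    [0, 0.02, -0.97],
    [0, 0.02, -0.97],
    [0, 0.02, -0.97],
    [0, 0.02, -0.97],
  ],
  rotation=[
    [-0.437, 0, 0],
    [-0.437, 0, 0],
    [-0.437, 0, 0],
    [-0.437, 0, 0],
    [-0.437, 0, 0],
    [-0.437, 0, 0],
    [-0.437, 0, 0],
    [-0.437, 0, 0],
    [-0.437, 0, 0],
    [-0.437, 0, 0],
  ],
)

```text
clock: 2.1
position: [0.6305, -0.1344, 0.2141]
tool_rot: [-1.844, 1.557, 2.669]
force: [0.8, -0.6, 0.4]
grip_width: 0.0854
```

```bash
python3 -c "
from h import *
print(togo([.658,.009,.2],down(0)),monitor.observe()['qpos'])"
```

```text
(array([ 0.488, -0.042, -4.867]), array([-1.903, -0.049,  0.124])) [ 0.33771896  0.58557509 -0.33568761  1.52716933  0.20184612  1.07654223
 -0.24362412]
```

Request:
arm_command(
  delta_pos=[
    [0.08, -0.0, -0.97],
    [0.08, 0.05, -0.97],
    [0.08, 0.08, -0.97],
    [0.08, 0.12, -0.97],
    [0.08, 0.15, -0.97],
    [0, 0, 0],
  ],
  rotation=[
    [-0.381, -0.01, 0.025],
    [-0.381, -0.01, 0.025],
    [-0.381, -0.01, 0.025],
    [-0.381, -0.01, 0.025],
    [-0.381, -0.01, 0.025],
    [0, 0, 0],
  ],
)

```text
clock: 2.7
position: [0.6591, 0.0198, 0.1998]
tool_rot: [-2.203, 1.567, 2.525]
force: [0.0, -0.6, 0.3]
grip_width: 0.0853
```

```bash
python3 -c "
from h import *
print(togo([.658,.009,.082],down(0)))
im=optics.grab_frame('top');cv2.imwrite('pics/top1.png',im[:,:,::-1])
im=optics.grab_frame('side');cv2.imwrite('pics/side1.png',im[:,:,::-1])
print([ (np.round(cen(c),1),cv2.contourArea(c)) for c in blobs(im,(8,150,100),(20,255,255))])"
```

```text
(array([ 3.925, -0.033,  0.369]), array([ 0.146, -0.02 ,  0.027]))
[(array([240.4, 183.5]), 327.0)]
```

Request:
arm_command(
  delta_pos=[
    [0.3, -0.03, 0.3],
    [0.6, 0, 0.07],
    [0.8, 0, 0],
    [0.8, 0, 0],
    [0.8, 0, 0],
    [0.63, 0, 0],
    [0, 0, 0],
  ],
  rotation=[
    [0.146, -0.02, 0.027],
    [0, 0, 0],
    [0, 0, 0],
    [0, 0, 0],
    [0, 0, 0],
    [0, 0, 0],
    [0, 0, 0],
  ],
)

```text
clock: 3.5
position: [0.6563, -0.0119, 0.0748]
tool_rot: [-0.03, 1.562, -1.627]
force: [-0.7, -0.5, -0.0]
grip_width: 0.0852
```

Request:
arm_command(
  delta_pos=[
    [0, 0, 0],
    [0, 0, 0],
    [0, 0, 0],
    [0, 0, 0],
    [0, 0, 0],
    [0, 0, 0],
    [0, 0, 0],
    [0, 0, 0],
    [0, 0, 0],
  ],
  rotation=[
    [0, 0, 0],
    [0, 0, 0],
    [0, 0, 0],
    [0, 0, 0],
    [0, 0, 0],
    [0, 0, 0],
    [0, 0, 0],
    [0, 0, 0],
    [0, 0, 0],
  ],
  gripper=1,
  grip_force=30,
)

```text
clock: 4.4
position: [0.6576, -0.0149, 0.0786]
tool_rot: [0.406, 1.56, -1.195]
force: [-0.3, 0.6, -1.8]
grip_width: 0.0517
```

Request:
arm_command(
  delta_pos=[
    [0, 0, 0],
    [0, 0, 0],
    [0, 0, 0],
    [0, 0, 0],
    [0, 0, 0],
  ],
  rotation=[
    [0, 0, 0],
    [0, 0, 0],
    [0, 0, 0],
    [0, 0, 0],
    [0, 0, 0],
  ],
  gripper=-1,
)

```text
clock: 4.9
position: [0.6578, -0.0148, 0.0787]
tool_rot: [0.431, 1.56, -1.17]
force: [0.5, -0.3, -0.6]
grip_width: 0.0852
```

```bash
python3 -c "
from h import *
s=monitor.observe();print(s['position'],s['grip_width'],s['qd'].round(3),R.from_euler('xyz',s['tool_rot']).as_matrix().round(3))
im=optics.grab_frame('top');cv2.imwrite('pics/top2.png',im[:,:,::-1])
im=optics.grab_frame('side')
a=cv2.resize(im[120:260,190:340],None,fx=4,fy=4,interpolation=cv2.INTER_CUBIC);cv2.imwrite('pics/side2.png',a[:,:,::-1])
print([ (np.round(cen(c),1),cv2.contourArea(c)) for c in blobs(im,(8,150,100),(20,255,255))])
print(monitor.observe()['position'], togo([.658,.009,.082],down(0)))"
```

```text
[ 0.65779148 -0.01476977  0.07866786] 0.0852282128921342 [-0.002  0.     0.     0.    -0.     0.001  0.001] [[ 0.004  1.    -0.031]
 [-0.01  -0.031 -0.999]
 [-1.     0.004  0.01 ]]
[(array([241.7, 182.4]), 330.5)]
[ 0.65779083 -0.01472253  0.07867296] (array([-0.118, -0.017, -0.79 ]), array([-0.292,  0.091, -0.04 ]))
```

View pics/side2.png

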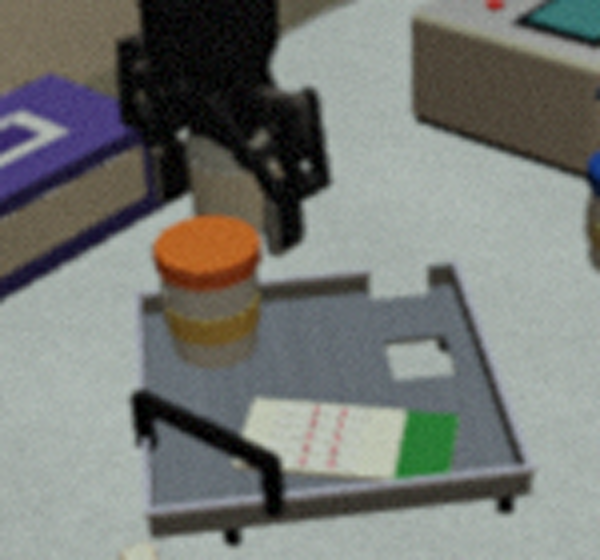

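The side crop shows the gripper behind the cup: it is about 24 mm off in y, so the first pinch caught only the cap's edge. The cup still stands upright at crop (210,290). I'm correcting from rest.

Request:
arm_command(
  delta_pos=[
    [-0.03, 0, -0.18],
    [-0.03, 0, -0.18],
    [-0.03, 0, -0.18],
    [-0.03, 0, -0.18],
    [0, 0, 0],
    [0, 0, 0],
  ],
  rotation=[
    [-0.07, 0.02, -0.01],
    [-0.07, 0.02, -0.01],
    [-0.07, 0.02, -0.01],
    [-0.07, 0.02, -0.01],
    [0, 0, 0],
    [0, 0, 0],
  ],
)

```text
clock: 5.6
position: [0.6583, 0.0097, 0.0826]
tool_rot: [-1.765, 1.571, 2.95]
force: [0.3, -0.3, -0.7]
grip_width: 0.0855
```

```bash
python3 -c "
from h import *
print(monitor.observe()['position'], togo([.657,.008,.082],down(0)))"
```

```text
[0.65828332 0.00971409 0.08256793] (array([ 0.019, -0.043,  0.057]), array([ 0.024, -0.   ,  0.002]))
```

Request:
arm_command(
  delta_pos=[
    [0, 0, 0.04],
    [0, 0, 0],
    [0, 0, 0],
    [0, 0, 0],
    [0, 0, 0],
    [0, 0, 0],
    [0, 0, 0],
  ],
  rotation=[
    [0, 0, 0],
    [0, 0, 0],
    [0, 0, 0],
    [0, 0, 0],
    [0, 0, 0],
    [0, 0, 0],
    [0, 0, 0],
  ],
  gripper=1,
  grip_force=35,
)

```text
clock: 6.3
position: [0.6697, 0.009, 0.0965]
tool_rot: [1.639, 1.544, 0.068]
force: [-0.4, -0.1, 0.3]
grip_width: 0.0001
```

Request:
arm_command(
  delta_pos=[
    [-0.3, 0, 0],
    [-0.6, 0, 0],
    [-0.7, 0, 0],
    [-0.7, 0, 0],
    [-0.7, 0, 0],
    [-0.7, 0, 0],
    [-0.2, 0, 0],
    [0, 0, 0],
  ],
  rotation=[
    [0, 0, 0],
    [0, 0, 0],
    [0, 0, 0],
    [0, 0, 0],
    [0, 0, 0],
    [0, 0, 0],
    [0, 0, 0],
    [0, 0, 0],
  ],
)

```text
clock: 7.1
position: [0.6645, 0.0073, 0.2193]
tool_rot: [1.627, 1.548, 0.054]
force: [-0.1, -0.5, -0.5]
grip_width: -0.0005
```

```bash
python3 -c "
from h import *
im=optics.grab_frame('side')
cv2.imwrite('pics/side3.png',im[:,:,::-1])
print([ (np.round(cen(c),1),cv2.contourArea(c)) for c in blobs(im,(8,150,100),(20,255,255))])
s=monitor.observe();print(s['position'],s['grip_width'], togo([.525,.39,s['position'][2]],down(0)),s['qpos'].round(2))"
```

```text
[(array([245.3, 183.8]), 316.5)]
[0.66443463 0.00734205 0.21885693] -0.00047249132275880174 (array([ -0.087,  -4.668, -12.748]), array([-0.016, -0.011, -0.209])) [ 0.15  0.6  -0.39  1.5   0.25  1.07 -0.3 ]
```

```bash
python3 -c "
from h import *
a=cv2.imread('pics/side3.png')[60:260,180:340]
b=optics.grab_frame('top');cv2.imwrite('pics/top3.png',b[:,:,::-1])
b=b[120:260,200:340,::-1]
cv2.imwrite('pics/both3.png',np.hstack([cv2.resize(a,(480,600),interpolation=2),cv2.resize(b,(320,320))[:0].reshape(0,320,3) if 0 else cv2.copyMakeBorder(cv2.resize(b,(320,320)),0,280,0,0,0)]))"
```

```text
(no output)
```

View pics/both3.png

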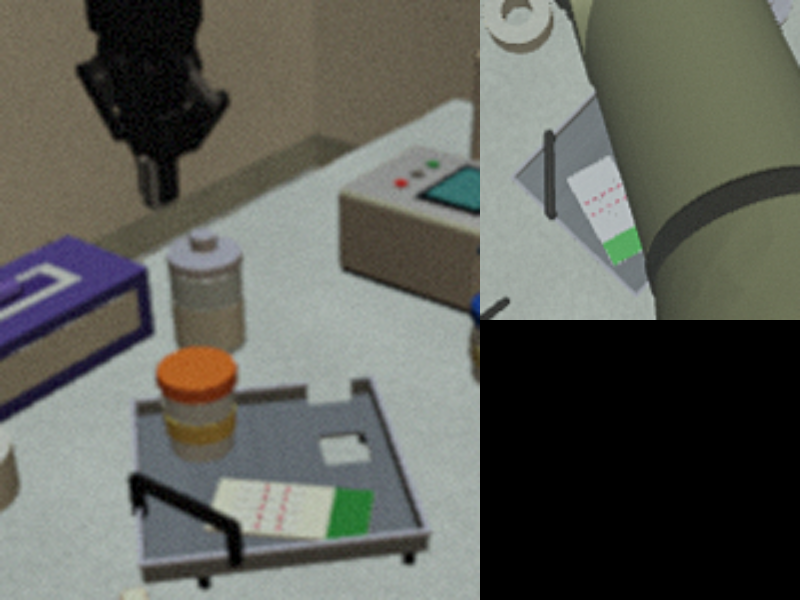

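The side view (crop) shows the cup upright at (197,400), with the tray and card where they were. The shut fingertips are at (160,205). I'll check whether the tip projects where the state says.

```bash
python3 -c "
from h import *
s=monitor.observe();p=s['position']; Rm=R.from_euler('xyz',s['tool_rot']).as_matrix()
print(p,'tip proj',proj('side',p+.014*Rm[:,0]),'seen',180+160/3,60+205/3)
# cap: ellipse of top face centre crop (198,367)
print('cap top',onz('side',[[180+198/3,60+368/3]],.097),'foot front',onz('side',[[180+200/3,60+459/3]],.022))
im=optics.grab_frame('top')
for c in blobs(cv2.imread('pics/top2.png')[:,:,::-1].copy(),(8,150,100),(20,255,255)): print(cen(c),onz('top',[cen(c)],.09),cv2.boundingRect(c))
print(proj('side',[.657,.008,.097]))
"
```

```text
[0.66422842 0.00734516 0.21816997] tip proj [[233.57417674 138.01170723]] seen 233.33333333333334 128.33333333333331
cap top [[0.63955475 0.00560218 0.097     ]] foot front [[0.630418   0.02094931 0.022     ]]
[[239.87843851 180.65226241]]
```

```bash
python3 -c "
from h import *
for z in (.065,.072,.078,.085,.092): print(z,proj('side',[[.608,-.015,z],[.708,-.015,z]]).round(1).tolist())
for z in (.204,.21,.22,.23): print(z,proj('side',[[.6642,.0073,z]]).round(1).tolist())
im=cv2.imread('pics/side3.png'); print(im[120:146,233].sum(1), im[120:146,228].sum(1))
im=cv2.imread('pics/side2.png'); 
print(monitor.observe()['force'])
"
```

```text
0.065 [[262.7, 194.7], [232.7, 180.9]]
0.072 [[262.6, 192.3], [232.4, 178.5]]
0.078 [[262.5, 190.2], [232.2, 176.4]]
0.085 [[262.3, 187.7], [231.9, 174.0]]
0.092 [[262.2, 185.1], [231.7, 171.6]]
0.204 [[233.7, 138.1]]
0.21 [[233.5, 135.6]]
0.22 [[233.0, 131.4]]
0.23 [[232.6, 127.1]]
[ 60  69  57  68  54  52  54 108 154 202 231 236 237 235 252 249 239 237
 241 242 241 297 335 400 483 499] [ 90 117 103  83 120 133 122 149 201 269 285 274 233 249 237 245 243 242
 244 215 238 221 235 247 301 366]
[-0.13251297 -0.06606659  0.07056347]
```

```bash
python3 -c "
from h import *
P=np.array([.2591,-.5684,.2217]); y=np.array([.4148,-.9099,0])
for z in (.19,.2077,.23): print(z,proj('top',[P*[1,1,0]+[0,0,z]+k*y for k in(-.0425,0,.0425)]).round(1).tolist(), proj('side',[P*[1,1,0]+[0,0,z]]).round(1).tolist())
a=cv2.imread('pics/top0.png')[220:420,440:560];b=cv2.imread('pics/side0.png')[0:120,440:560]
cv2.imwrite('pics/g0.png',np.hstack([cv2.resize(a,None,fx=3,fy=3),cv2.resize(b,(360,360)) if 0 else cv2.copyMakeBorder(cv2.resize(b,(360,360)),0,240,0,0,0)]))"
```

```text
0.19 [[488.2, 333.0], [503.1, 325.2], [517.8, 317.5]] [[500.3, 106.5]]
0.2077 [[492.4, 334.5], [507.6, 326.6], [522.5, 318.7]] [[502.4, 100.0]]
0.23 [[498.0, 336.5], [513.5, 328.3], [528.7, 320.2]] [[505.1, 91.6]]
```

View pics/g0.png

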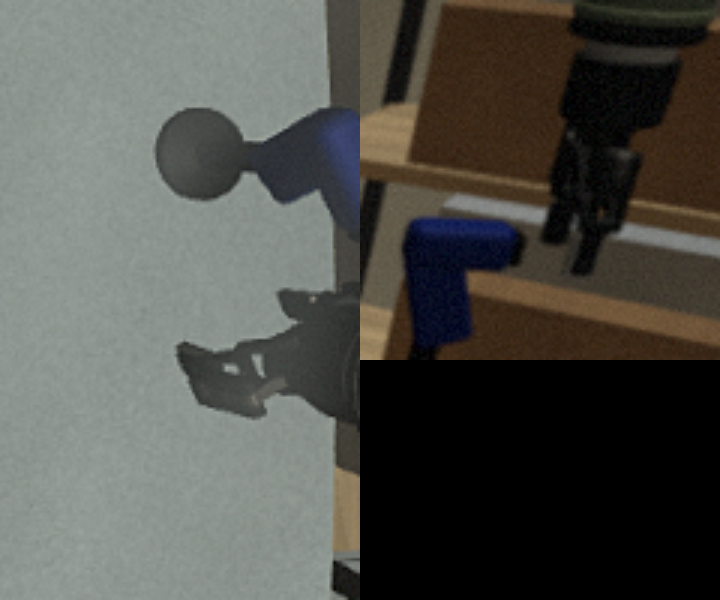

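```bash
python3 -c "
from h import *
P=np.array([.2591,-.5684,.2217]); y=np.array([.4148,-.9099,0])
def tri(a,b):
    o,d=ray('top',[a]);o2,d2=ray('side',[b]);d=d[0];d2=d2[0]
    t=np.linalg.lstsq(np.c_[d,-d2],o2-o,rcond=None)[0]; p=o+t[0]*d;q=o2+t[1]*d2; return (p+q)/2,p-q
for a,b,k in(((503,343),(514.5,90.7),-.05),((533,318),(505,80),.05)): print(tri(a,b),'expected',P+k*y+[0,0,-.001])
print(tri((264.7,161.8),(239.6,179.5)))
"
```

```text
(array([ 0.23251176, -0.52857636,  0.24964465]), array([-0.00254529, -0.0006295 ,  0.00100723])) expected [ 0.23836  -0.522905  0.2207  ]
(array([ 0.27897643, -0.61040039,  0.24401419]), array([ 0.00945493,  0.00241413, -0.00339108])) expected [ 0.27984  -0.613895  0.2207  ]
(array([0.65664531, 0.00862203, 0.10060958]), array([-2.57175124e-04, -2.20481297e-04, -6.20958945e-05]))
```

Triangulating the fingertips puts their xy where the state says, but they sit about 20–25 mm higher than the reported TCP implies. The measured z therefore reads low by about 21 mm, and the first grips only caught the cap's rim. I'll use z_true = z_reported + 0.021. Next, re-locating the cup.

```bash
python3 -c "
from h import *
a=onz('side',[[240.4,182.8],[245.3,183.8]],.09); d=a[1]-a[0]; print(d, np.array([.6575,.0087,0])+d)
t=np.array([.6575,.0087,0])+d; t[2]=.056
print(monitor.observe()['position'],togo(t,down(0)))"
```

```text
[-0.01220264 -0.0038922   0.        ] [0.64529736 0.0048078  0.        ]
[0.66405579 0.00739485 0.21772428] (array([ 5.377, -0.735,  0.094]), array([-0.014, -0.012, -0.194]))
```

Request:
arm_command(
  delta_pos=[
    [0.3, -0.2, 0.02],
    [0.6, -0.2, 0.02],
    [0.6, -0.2, 0.02],
    [0.6, 0, 0],
    [0.6, 0, 0],
    [0.5, 0, 0],
    [0, 0, 0],
    [0, 0, 0],
  ],
  rotation=[
    [0, 0, -0.06],
    [0, 0, -0.06],
    [0, 0, -0.06],
    [0, 0, 0],
    [0, 0, 0],
    [0, 0, 0],
    [0, 0, 0],
    [0, 0, 0],
  ],
  gripper=-1,
)

```text
clock: 8.05
position: [0.6396, 0.0053, 0.1088]
tool_rot: [-1.679, 1.559, 3.032]
force: [0.0, 0.3, 0.3]
grip_width: 0.0854
```

```bash
python3 -c "
from h import *
print(monitor.observe()['position'],togo([.6453,.0048,.056],down(0)))"
```

```text
[0.63960831 0.00534028 0.10876384] (array([1.756, 0.21 , 0.02 ]), array([-0.006, -0.012,  0.112]))
```

Request:
arm_command(
  delta_pos=[
    [0, 0.1, 0.01],
    [0, 0.06, 0.01],
    [0, 0, 0],
    [0.4, 0.02, 0],
    [0.5, 0, 0],
    [0.5, 0, 0],
    [0.25, 0, 0],
    [0, 0, 0],
    [0, 0, 0],
  ],
  rotation=[
    [0, 0, 0.05],
    [0, 0, 0.05],
    [0, 0, 0],
    [0, 0, 0],
    [0, 0, 0],
    [0, 0, 0],
    [0, 0, 0],
    [0, 0, 0],
    [0, 0, 0],
  ],
)

```text
clock: 8.95
position: [0.6459, 0.0049, 0.0557]
tool_rot: [2.606, 1.569, 1.034]
force: [-0.2, -0.0, 0.3]
grip_width: 0.0855
```

```bash
python3 -c "
from h import *
s=monitor.observe();print(s['position'],s['force'],togo([.6453,.0048,.056],down(0)))
im=optics.grab_frame('side')
print([ (np.round(cen(c),1),cv2.contourArea(c)) for c in blobs(im,(8,150,100),(20,255,255))])"
```

```text
[0.64593868 0.00486901 0.05570831] [-0.20706021 -0.0248778   0.34307526] (array([-0.01 , -0.021,  0.002]), array([-0.006, -0.013, -0.008]))
[(array([244. , 184.2]), 306.5), (array([249.5, 204.4]), 35.5)]
```

Request:
arm_command(
  delta_pos=[
    [0, 0, 0],
    [0, 0, 0],
    [0, 0, 0],
    [0, 0, 0],
    [0, 0, 0],
    [0, 0, 0],
    [0, 0, 0],
    [0, 0, 0],
  ],
  rotation=[
    [0, 0, 0],
    [0, 0, 0],
    [0, 0, 0],
    [0, 0, 0],
    [0, 0, 0],
    [0, 0, 0],
    [0, 0, 0],
    [0, 0, 0],
  ],
  gripper=1,
  grip_force=35,
)

```text
clock: 9.8
position: [0.6468, 0.0048, 0.0576]
tool_rot: [1.959, 1.567, 0.387]
force: [-0.5, -0.5, -0.8]
grip_width: 0.0602
```

Request:
arm_command(
  delta_pos=[
    [-0.2, 0, 0],
    [-0.4, 0, 0],
    [-0.6, 0, 0],
    [-0.6, 0, 0],
    [-0.6, 0, 0],
    [-0.6, 0, 0],
    [-0.3, 0, 0],
    [0, 0, 0],
  ],
  rotation=[
    [0, 0, 0],
    [0, 0, 0],
    [0, 0, 0],
    [0, 0, 0],
    [0, 0, 0],
    [0, 0, 0],
    [0, 0, 0],
    [0, 0, 0],
  ],
)

```text
clock: 10.6
position: [0.6468, 0.0049, 0.1661]
tool_rot: [1.849, 1.565, 0.277]
force: [-1.1, 0.4, -0.8]
grip_width: 0.0605
```

```bash
python3 -c "
from h import *
s=monitor.observe();print(s['position'],s['force'],s['grip_width'],togo([.53,.39,.17],down(np.radians(30))),s['qpos'].round(2))
im=optics.grab_frame('side')
print([ (np.round(cen(c),1),cv2.contourArea(c)) for c in blobs(im,(8,150,100),(20,255,255))])"
```

```text
[0.64679659 0.00491146 0.16608059] [-1.1445955   0.42223268 -0.76500016] 0.0605261196987422 (array([ -0.132,  -3.899, -12.834]), array([-5.005e+00, -1.000e-03, -5.900e-02])) [ 0.15  0.64 -0.39  1.58  0.27  0.97 -0.32]
[(array([238.3, 141.3]), 255.5)]
```

Request:
arm_command(
  delta_pos=[
    [0, 0, -0.4],
    [0, 0.02, -0.8],
    [0, 0.02, -0.85],
    [0, 0.02, -0.85],
    [0, 0.02, -0.85],
    [0, 0.02, -0.85],
    [0, 0.02, -0.85],
    [0, 0.02, -0.85],
    [0, 0.02, -0.85],
    [0, 0.02, -0.5],
  ],
  rotation=[
    [-0.18, 0, 0],
    [-0.36, 0, 0],
    [-0.375, 0, 0],
    [-0.375, 0, 0],
    [-0.375, 0, 0],
    [-0.375, 0, 0],
    [-0.375, 0, 0],
    [-0.375, 0, 0],
    [-0.375, 0, 0],
    [-0.22, 0, 0],
  ],
)

```text
clock: 11.65
position: [0.6068, 0.2449, 0.1558]
tool_rot: [-2.045, 1.563, 3.045]
force: [0.0, -0.3, -1.2]
grip_width: 0.0603
```

```bash
python3 -c "
from h import *
s=monitor.observe();print(s['position'],s['force'],s['grip_width'],togo([.53,.39,.17],down(np.radians(30))),s['qpos'].round(2))"
```

```text
[0.60683373 0.24487907 0.15578083] [ 0.04224481 -0.26992848 -1.1640126 ] 0.06030098516413488 (array([-0.45 , -0.601, -5.443]), array([-1.394, -0.04 ,  0.066])) [-0.16  0.68 -0.49  1.55  0.35  1.   -0.37]
```

Request:
arm_command(
  delta_pos=[
    [-0.06, -0.1, -0.4],
    [-0.06, -0.06, -0.8],
    [-0.06, -0.06, -0.85],
    [-0.06, -0.03, -0.85],
    [-0.06, 0.0, -0.85],
    [-0.06, 0.0, -0.75],
    [-0.0, 0.0, -0.3],
    [0, 0, 0],
    [0, 0, 0],
  ],
  rotation=[
    [-0.2, 0, 0.01],
    [-0.2, 0, 0.01],
    [-0.2, 0, 0.01],
    [-0.2, 0, 0.01],
    [-0.2, 0, 0.01],
    [-0.2, 0, 0],
    [-0.1, 0, 0],
    [0, 0, 0],
    [0, 0, 0],
  ],
)

```text
clock: 12.55
position: [0.5334, 0.3751, 0.1646]
tool_rot: [-1.944, 1.564, -2.994]
force: [0.5, -0.6, -1.1]
grip_width: 0.0602
```

```bash
python3 -c "
from h import *
s=monitor.observe();print(s['position'],s['force'],s['grip_width'],togo([.523,.388,.0406],down(np.radians(30))),s['qpos'].round(2))"
```

```text
[0.53336395 0.37507219 0.16463117] [ 0.51179821 -0.6352362  -1.14534122] 0.06017671190459472 (array([ 4.136, -0.06 , -0.536]), array([-0.022, -0.023,  0.058])) [-0.37  0.67 -0.53  1.55  0.37  1.02 -0.48]
```

Request:
arm_command(
  delta_pos=[
    [0.3, -0.1, -0.1],
    [0.5, -0.05, -0.1],
    [0.6, 0, 0],
    [0.6, 0, 0],
    [0.6, 0, 0],
    [0.5, 0, 0],
    [0.2, 0, 0],
    [0, 0, 0],
  ],
  rotation=[
    [0, 0, 0.02],
    [0, 0, 0.02],
    [0, 0, 0],
    [0, 0, 0],
    [0, 0, 0],
    [0, 0, 0],
    [0, 0, 0],
    [0, 0, 0],
  ],
)

```text
clock: 13.35
position: [0.5288, 0.3695, 0.0578]
tool_rot: [-1.274, 1.567, -2.335]
force: [-0.2, -0.1, -0.6]
grip_width: 0.0606
```

```bash
python3 -c "
from h import *
s=monitor.observe();print(s['position'],s['force'],s['grip_width'],togo([.52,.385,.0395],down(np.radians(30))),s['qpos'].round(2))"
```

```text
[0.52876591 0.36947257 0.05784832] [-0.2348177  -0.10978579 -0.55819521] 0.060550324736336404 (array([ 0.611, -0.   , -0.595]), array([-0.132,  0.009,  0.031])) [-0.4   0.79 -0.47  1.64  0.45  0.83 -0.55]
```

Request:
arm_command(
  delta_pos=[
    [0.15, 0, -0.1],
    [0.15, 0, -0.1],
    [0.12, 0, 0],
    [0.08, 0, 0],
    [0.05, 0, 0],
    [0.02, 0, 0],
    [0, 0, 0],
  ],
  rotation=[
    [0, 0, 0],
    [0, 0, 0],
    [0, 0, 0],
    [0, 0, 0],
    [0, 0, 0],
    [0, 0, 0],
    [0, 0, 0],
  ],
)

```text
clock: 14.05
position: [0.5266, 0.376, 0.0415]
tool_rot: [-0.095, 1.57, -1.157]
force: [0.4, -0.8, -1.3]
grip_width: 0.0609
```

Request:
arm_command(
  delta_pos=[
    [0.04, 0, 0],
    [0.04, 0, 0],
    [0, 0, 0],
    [0, 0, 0],
  ],
  rotation=[
    [0, 0, 0],
    [0, 0, 0],
    [0, 0, 0],
    [0, 0, 0],
  ],
)

```text
clock: 14.45
position: [0.5268, 0.3759, 0.0392]
tool_rot: [0.621, 1.57, -0.441]
force: [-0.2, 0.1, -1.6]
grip_width: 0.0607
```

Request:
arm_command(
  delta_pos=[
    [0.04, 0, 0],
    [0.03, 0, 0],
    [0, 0, 0],
  ],
  rotation=[
    [0, 0, 0],
    [0, 0, 0],
    [0, 0, 0],
  ],
)

```text
clock: 14.75
position: [0.5271, 0.376, 0.0381]
tool_rot: [0.817, 1.569, -0.245]
force: [-0.2, 0.3, -1.9]
grip_width: 0.0604
```

Request:
arm_command(
  delta_pos=[
    [0, 0, 0],
    [0, 0, 0],
    [0, 0, 0],
    [0, 0, 0],
    [0, 0, 0],
  ],
  rotation=[
    [0, 0, 0],
    [0, 0, 0],
    [0, 0, 0],
    [0, 0, 0],
    [0, 0, 0],
  ],
  gripper=-1,
)

```text
clock: 15.25
position: [0.5272, 0.3761, 0.0379]
tool_rot: [1.031, 1.569, -0.031]
force: [-0.2, 0.1, -0.7]
grip_width: 0.0852
```

Request:
arm_command(
  delta_pos=[
    [-0.3, 0, 0],
    [-0.6, 0, 0],
    [-0.8, 0, 0],
    [-0.8, 0, 0],
    [-0.8, 0, 0],
    [-0.7, 0, 0],
    [0, 0, 0],
  ],
  rotation=[
    [0, 0, 0],
    [0, 0, 0],
    [0, 0, 0],
    [0, 0, 0],
    [0, 0, 0],
    [0, 0, 0],
    [0, 0, 0],
  ],
)

```text
clock: 15.95
position: [0.5269, 0.3769, 0.1708]
tool_rot: [1.634, 1.566, 0.573]
force: [0.2, 0.9, -0.8]
grip_width: 0.0851
```

```bash
python3 -c "
from h import *
s=monitor.observe();print(s['position'],s['force'],s['grip_width'],togo([.572,.099,.17],down(np.radians(-86.9))),s['qpos'].round(2))
im=optics.grab_frame('side');cv2.imwrite('pics/side4.png',im[:,:,::-1])
print([ (np.round(cen(c),1),onz('side',[cen(c)],.07),cv2.contourArea(c)) for c in blobs(im,(8,150,100),(20,255,255))])
im=optics.grab_frame('top');cv2.imwrite('pics/top4.png',im[:,:,::-1])
print([(np.round(cen(c),1),onz('top',[cen(c)],.066)[0],cv2.boundingRect(c)) for c in blobs(im,(0,0,0),(180,255,60),(215,165,250,225))], [onz('top',[cen(c)],.025)[0] for c in blobs(im,(50,100,60),(75,255,255))])"
```

```text
[0.52689058 0.37688982 0.17076823] [ 0.19630634  0.94323626 -0.78217333] 0.08506005537138846 (array([ 8.000e-03, -3.209e+00,  8.819e+00]), array([19.352, -0.047, -0.025])) [-0.37  0.66 -0.53  1.57  0.37  1.01 -0.5 ]
[(array([140.6, 318.5]), array([[0.52692019, 0.37597502, 0.07      ]]), 994.0), (array([149.7, 345.3]), array([[0.47374498, 0.39628349, 0.07      ]]), 44.5)]
[(array([230.2, 196.7]), array([0.56788555, 0.09766982, 0.066     ]), (228, 177, 5, 39))] [array([ 0.25468676, -0.2589926 ,  0.025     ]), array([0.49583217, 0.00279232, 0.025     ])]
```

```bash
python3 -c "
from h import *
p=np.array([.527,.377,.171]);q=np.array([.570,.098,.171]);n=20
print([down(np.radians(30-116.9*(k+.5)/n)).inv().apply((q-p)/n/.03).round(2).tolist() for k in range(n)])"
```

```text
[[0.0, -0.15, 0.45], [0.0, -0.1, 0.46], [0.0, -0.05, 0.47], [0.0, -0.01, 0.47], [0.0, 0.04, 0.47], [0.0, 0.09, 0.46], [0.0, 0.14, 0.45], [0.0, 0.18, 0.43], [0.0, 0.22, 0.41], [0.0, 0.27, 0.39], [0.0, 0.3, 0.36], [-0.0, 0.34, 0.33], [-0.0, 0.37, 0.29], [-0.0, 0.4, 0.25], [-0.0, 0.42, 0.21], [-0.0, 0.44, 0.17], [0.0, 0.45, 0.12], [-0.0, 0.46, 0.07], [-0.0, 0.47, 0.03], [0.0, 0.47, -0.02]]
```

Request:
arm_command(
  delta_pos=[
    [0, -0.15, 0.45],
    [0, -0.1, 0.46],
    [0, -0.05, 0.47],
    [0, 0, 0.47],
    [0, 0.04, 0.47],
    [0, 0.09, 0.46],
    [0, 0.14, 0.45],
    [0, 0.18, 0.43],
    [0, 0.22, 0.41],
    [0, 0.27, 0.39],
  ],
  rotation=[
    [0.97, 0, 0],
    [0.97, 0, 0],
    [0.97, 0, 0],
    [0.97, 0, 0],
    [0.97, 0, 0],
    [0.97, 0, 0],
    [0.97, 0, 0],
    [0.97, 0, 0],
    [0.97, 0, 0],
    [0.97, 0, 0],
  ],
)

```text
clock: 17.05
position: [0.5476, 0.2316, 0.1634]
tool_rot: [-0.687, 1.561, -2.798]
force: [-0.2, 0.5, -0.3]
grip_width: 0.0856
```

```bash
python3 -c "
from h import *
s=monitor.observe();Rt=down(np.radians(-86.9));print(s['position'],s['qpos'].round(2),togo([.57,.098,.171],Rt))
p=s['position'];q=np.array([.570,.098,.171]);n=10
R0=R.from_euler('xyz',s['tool_rot']);w=(R0.inv()*Rt).as_rotvec()
print((w/n/np.radians(6)).round(3),[(R0*R.from_rotvec(w*(k+.5)/n)).inv().apply((q-p)/n/.03).round(2).tolist() for k in range(n)])"
```

```text
[0.54764295 0.23162607 0.16344648] [-0.31  0.56 -0.27  1.72  0.18  0.9  -1.2 ] (array([-0.244,  2.931,  3.436]), array([9.318, 0.092, 0.019]))
[0.932 0.009 0.002] [[-0.02, 0.31, 0.33], [-0.02, 0.34, 0.3], [-0.02, 0.37, 0.26], [-0.03, 0.39, 0.23], [-0.03, 0.41, 0.19], [-0.03, 0.43, 0.15], [-0.03, 0.44, 0.1], [-0.03, 0.45, 0.06], [-0.03, 0.45, 0.02], [-0.03, 0.45, -0.03]]
```

Request:
arm_command(
  delta_pos=[
    [-0.02, 0.31, 0.33],
    [-0.02, 0.34, 0.3],
    [-0.02, 0.37, 0.26],
    [-0.03, 0.39, 0.23],
    [-0.03, 0.41, 0.19],
    [-0.03, 0.43, 0.15],
    [-0.03, 0.44, 0.1],
    [-0.03, 0.4, 0.05],
    [-0.03, 0.25, 0.0],
    [0, 0, 0],
  ],
  rotation=[
    [0.93, 0.01, 0],
    [0.93, 0.01, 0],
    [0.93, 0.01, 0],
    [0.93, 0.01, 0],
    [0.93, 0.01, 0],
    [0.93, 0.01, 0],
    [0.93, 0.01, 0],
    [0.93, 0.01, 0],
    [0.9, 0.01, 0],
    [0.5, 0, 0],
  ],
)

```text
clock: 18.05
position: [0.5668, 0.1107, 0.1662]
tool_rot: [0.115, 1.558, -2.966]
force: [-0.6, 0.3, -0.0]
grip_width: 0.085
```

```bash
python3 -c "
from h import *
s=monitor.observe();Rt=down(np.radians(-86.9));print(s['position'],s['qpos'].round(2),togo([.57,.098,.05],Rt))"
```

```text
[0.56678865 0.11072493 0.16622311] [-0.28  0.52 -0.02  1.77  0.01  0.86 -1.81] (array([ 3.873,  0.424, -0.13 ]), array([ 0.061,  0.119, -0.014]))
```

Request:
arm_command(
  delta_pos=[
    [0.2, 0.2, -0.06],
    [0.4, 0.15, -0.06],
    [0.6, 0, 0],
    [0.6, 0, 0],
    [0.6, 0, 0],
    [0.6, 0, 0],
    [0.5, 0, 0],
    [0.2, 0, 0],
    [0, 0, 0],
  ],
  rotation=[
    [0.03, 0.06, 0],
    [0.03, 0.05, 0],
    [0, 0, 0],
    [0, 0, 0],
    [0, 0, 0],
    [0, 0, 0],
    [0, 0, 0],
    [0, 0, 0],
    [0, 0, 0],
  ],
)

```text
clock: 18.95
position: [0.5678, 0.0967, 0.0459]
tool_rot: [0.458, 1.565, -2.616]
force: [1.6, 0.8, 0.1]
grip_width: 0.0854
```

```bash
python3 -c "
from h import *
s=monitor.observe();Rt=down(np.radians(-86.9));print(s['position'],s['force'],s['qpos'].round(2),togo([.57,.098,.036],Rt))
a=optics.grab_frame('side')[150:270,190:340];cv2.imwrite('pics/side5.png',cv2.resize(a,None,fx=4,fy=4)[:,:,::-1])"
```

```text
[0.56784302 0.09674613 0.04592263] [1.58799366 0.77224374 0.11865155] [-0.26  0.69 -0.02  1.85  0.03  0.61 -1.8 ] (array([ 0.33 , -0.038, -0.076]), array([ 0.124,  0.05 , -0.025]))
```

View pics/side5.png

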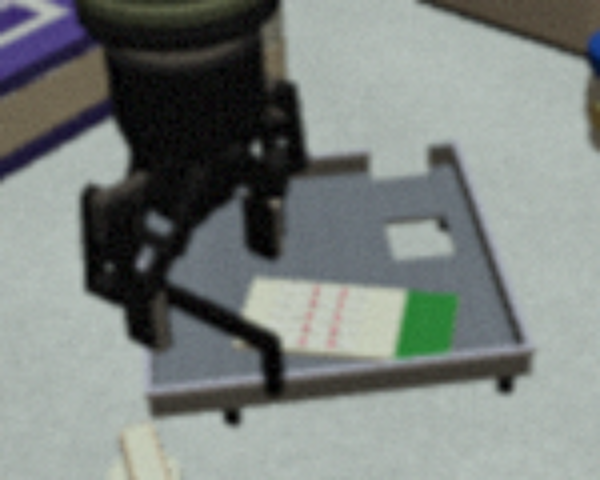

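The side crop shows the fingers straddling the bar at crop (210,310), and the card untouched at (330,315). Now lowering a little and closing.

Request:
arm_command(
  delta_pos=[
    [0.12, 0, -0.04],
    [0.12, 0, -0.03],
    [0.06, 0, 0],
    [0, 0, 0],
  ],
  rotation=[
    [0.05, 0.02, 0],
    [0.05, 0.02, 0],
    [0, 0, 0],
    [0, 0, 0],
  ],
)

```text
clock: 19.4
position: [0.5714, 0.097, 0.0385]
tool_rot: [2.479, 1.568, -0.606]
force: [0.6, -0.4, -1.1]
grip_width: 0.0854
```

Request:
arm_command(
  delta_pos=[
    [0, 0, 0],
    [0, 0, 0],
    [0, 0, 0],
    [0, 0, 0],
    [0, 0, 0],
    [0, 0, 0],
    [0, 0, 0],
    [0, 0, 0],
    [0, 0, 0],
    [0, 0, 0],
  ],
  rotation=[
    [0, 0, 0],
    [0, 0, 0],
    [0, 0, 0],
    [0, 0, 0],
    [0, 0, 0],
    [0, 0, 0],
    [0, 0, 0],
    [0, 0, 0],
    [0, 0, 0],
    [0, 0, 0],
  ],
  gripper=1,
  grip_force=45,
)

```text
clock: 20.4
position: [0.5717, 0.0975, 0.0393]
tool_rot: [2.758, 1.567, -0.327]
force: [-0.1, -0.3, 0.9]
grip_width: 0.0101
```

```bash
python3 -c "
from h import *
np.set_printoptions(precision=4,suppress=True)
s=monitor.observe();p=s['position'];Rm=R.from_euler('xyz',s['tool_rot']);M=Rm.as_matrix()
print(p,s['force'],s['grip_width'],s['qpos'].round(2));print(M.round(3))
y=np.radians(48.1);dg=np.array([np.cos(y+np.pi/4),np.sin(y+np.pi/4),0]) # towards handle
ax=np.cross(dg,[0,0,1]) # rotation axis lifting the handle
piv=np.array([.5835,-.1093,0.])-0
r=p+[0,0,.021]-piv
for a in (.02,.02*1):
  w=ax*a; v=np.cross(w,r); print('per',a,'rad: tool shift units',Rm.inv().apply(v)/.03,'turn',Rm.inv().apply(w)/np.radians(6),'r',r,ax)
Rf=R.from_rotvec(ax*.44); print('goal at .44', piv+Rf.apply(r)-[0,0,.021], 'dz .2',R.from_rotvec(ax*.2).apply(r)-r)
"
```

```text
[0.5717 0.0975 0.0393] [-0.1438 -0.2578  0.9334] 0.01014930152743947 [-0.26  0.7  -0.02  1.85  0.02  0.59 -1.81]
[[ 0.004  0.056 -0.998]
 [-0.001 -0.998 -0.056]
 [-1.     0.001 -0.004]]
per 0.02 rad: tool shift units [-0.138   0.0404 -0.0004] turn [ 0.0007  0.0005 -0.191 ] r [-0.0118  0.2068  0.0603] [ 0.9985  0.0541 -0.    ]
per 0.02 rad: tool shift units [-0.138   0.0404 -0.0004] turn [ 0.0007  0.0005 -0.191 ] r [-0.0118  0.2068  0.0603] [ 0.9985  0.0541 -0.    ]
goal at .44 [0.5742 0.0521 0.1218] dz .2 [ 0.0009 -0.0161  0.0399]
```

Request:
arm_command(
  delta_pos=[
    [-0.138, 0.04, 0],
    [-0.138, 0.04, 0],
    [-0.138, 0.04, 0],
    [-0.138, 0.04, 0],
    [-0.138, 0.04, 0],
    [-0.138, 0.04, 0],
    [-0.138, 0.04, 0],
    [-0.138, 0.04, 0],
    [-0.138, 0.04, 0],
    [-0.138, 0.04, 0],
  ],
  rotation=[
    [0, 0, -0.19],
    [0, 0, -0.19],
    [0, 0, -0.19],
    [0, 0, -0.19],
    [0, 0, -0.19],
    [0, 0, -0.19],
    [0, 0, -0.19],
    [0, 0, -0.19],
    [0, 0, -0.19],
    [0, 0, -0.19],
  ],
)

```text
clock: 21.4
position: [0.5721, 0.0796, 0.0834]
tool_rot: [-1.593, 1.354, 1.604]
force: [0.2, 1.9, -3.5]
grip_width: 0.0102
```

```bash
cat > tilt.py <<'E'
from h import *
np.set_printoptions(precision=4,suppress=True)
s=monitor.observe();p=s['position'];Rm=R.from_euler('xyz',s['tool_rot'])
ax=np.array([.9985,.0541,0]);piv=np.array([.5835,-.1093,0.])
r0=np.array([-.0118,.2068,.0603]);r=p+[0,0,.021]-piv
dg=np.array([-.0541,.9985,0])
print(p,s['force'],s['moment'].round(2),s['grip_width'],s['qpos'].round(2))
print('tilt by pos',np.arctan2(r[2],r@dg)-np.arctan2(r0[2],r0@dg),'radius',np.hypot(r[2],r@dg),np.hypot(r0[2],r0@dg),'side',r@ax-r0@ax)
M=Rm.as_matrix(); print('tool tilt',np.arctan2(M[:,0]@dg,-M[2,0]),'other',M[:,0]@ax)
for a in (.34,.42,.44):
    Rf=R.from_rotvec(ax*a); g=piv+Rf.apply(r0)-[0,0,.021]
    print(a,togo(g,Rf*down(np.radians(-86.9))))
E
python3 tilt.py
```

```text
[0.5721 0.0796 0.0834] [ 0.1804  1.9162 -3.4688] [ 0.15 -0.02 -0.03] 0.010210698901330233 [ 0.04  0.64 -0.22  1.84 -0.13  0.65 -1.54]
tilt by pos 0.22084891806723822 radius 0.216137157547226 0.2157270797793184 side -0.0005280517071217378
tool tilt 0.2165877174713543 other 0.004409788228669977
0.34 (array([-0.801,  0.304, -0.02 ]), array([ 0.024, -0.041, -1.178]))
0.42 (array([-1.32 ,  0.553, -0.022]), array([ 0.026, -0.04 , -1.942]))
0.44 (array([-1.446,  0.621, -0.023]), array([ 0.026, -0.04 , -2.133]))
```

Request:
arm_command(
  delta_pos=[
    [-0.138, 0.04, 0],
    [-0.138, 0.04, 0],
    [-0.138, 0.04, 0],
    [-0.138, 0.04, 0],
    [-0.138, 0.04, 0],
    [-0.138, 0.04, 0],
    [-0.138, 0.04, 0],
    [-0.12, 0.035, 0],
    [-0.1, 0.03, 0],
    [0, 0, 0],
  ],
  rotation=[
    [0, 0, -0.19],
    [0, 0, -0.19],
    [0, 0, -0.19],
    [0, 0, -0.19],
    [0, 0, -0.19],
    [0, 0, -0.19],
    [0, 0, -0.19],
    [0, 0, -0.165],
    [0, 0, -0.13],
    [0, 0, 0],
  ],
)

```text
clock: 22.4
position: [0.5737, 0.0548, 0.1188]
tool_rot: [-1.591, 1.166, 1.604]
force: [-0.0, 0.5, -3.0]
grip_width: 0.01
```

```bash
python3 tilt.py
```

```text
[0.5737 0.0548 0.1188] [-0.0037  0.5256 -3.0156] [-0.6  -0.02 -0.  ] 0.010043031589534632 [ 0.29  0.64 -0.37  1.8  -0.27  0.75 -1.33]
tilt by pos 0.4215898827499975 radius 0.215768981735729 0.2157270797793184 side -0.000310030085100629
tool tilt 0.40424246834418676 other 0.008426215619175859
0.34 (array([ 0.567, -0.149, -0.006]), array([ 0.002, -0.081,  0.614]))
0.42 (array([ 0.011, -0.002, -0.01 ]), array([ 0.005, -0.08 , -0.15 ]))
0.44 (array([-0.126,  0.042, -0.011]), array([ 0.006, -0.08 , -0.341]))
```

Tilt is 0.42, so I'm going to 0.44 and holding for about 2 s.

Request:
arm_command(
  delta_pos=[
    [-0.06, 0.02, 0],
    [-0.06, 0.02, 0],
    [0, 0, 0],
    [0, 0, 0],
    [0, 0, 0],
    [0, 0, 0],
    [0, 0, 0],
    [0, 0, 0],
    [0, 0, 0],
    [0, 0, 0],
  ],
  rotation=[
    [0, 0, -0.15],
    [0, 0, -0.15],
    [0, 0, 0],
    [0, 0, 0],
    [0, 0, 0],
    [0, 0, 0],
    [0, 0, 0],
    [0, 0, 0],
    [0, 0, 0],
    [0, 0, 0],
  ],
)

```text
clock: 23.4
position: [0.5735, 0.0526, 0.1214]
tool_rot: [-1.589, 1.133, 1.608]
force: [-0.6, 1.2, -2.6]
grip_width: 0.0102
```

Request:
arm_command(
  delta_pos=[
    [0, 0, 0],
    [0, 0, 0],
    [0, 0, 0],
    [0, 0, 0],
    [0, 0, 0],
    [0, 0, 0],
    [0, 0, 0],
    [0, 0, 0],
    [0, 0, 0],
    [0, 0, 0],
  ],
  rotation=[
    [0, 0, 0],
    [0, 0, 0],
    [0, 0, 0],
    [0, 0, 0],
    [0, 0, 0],
    [0, 0, 0],
    [0, 0, 0],
    [0, 0, 0],
    [0, 0, 0],
    [0, 0, 0],
  ],
)

```text
clock: 24.4
position: [0.5735, 0.0526, 0.1214]
tool_rot: [-1.589, 1.133, 1.608]
force: [-0.3, 1.8, -2.4]
grip_width: 0.0102
```

```bash
python3 tilt.py; python3 -c "
from h import *
a=optics.grab_frame('side')[120:270,190:340];cv2.imwrite('pics/side6.png',cv2.resize(a,None,fx=4,fy=4)[:,:,::-1])"
```

```text
[0.5735 0.0526 0.1214] [-0.3329  1.7712 -2.4303] [-0.5  -0.07 -0.01] 0.01021208778334465 [ 0.33  0.65 -0.39  1.8  -0.29  0.77 -1.29]
tilt by pos 0.4371623574653885 radius 0.21587771716764625 0.2157270797793184 side -0.000640301146572507
tool tilt 0.43728173668000975 other 0.007326828744925891
0.34 (array([ 0.681, -0.158, -0.017]), array([ 0.016, -0.071,  0.929]))
0.42 (array([ 0.12 , -0.029, -0.021]), array([ 0.019, -0.07 ,  0.165]))
0.44 (array([-0.018,  0.01 , -0.021]), array([ 0.02 , -0.07 , -0.026]))
```

View pics/side6.png

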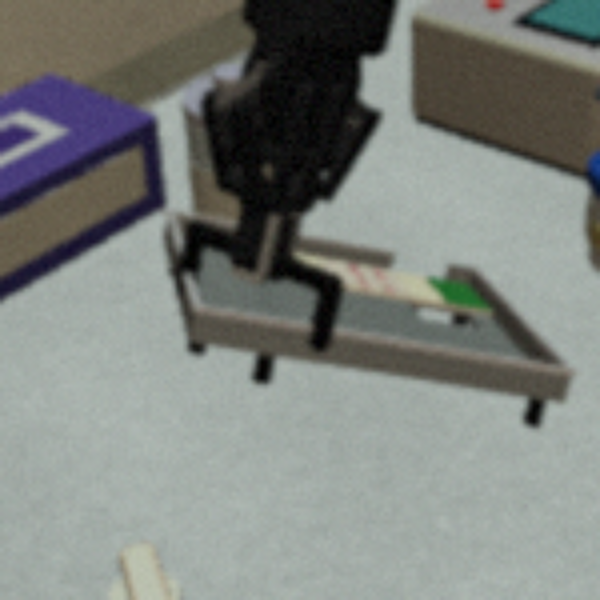

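The tray is tilted 0.437 rad, and the card (green at crop (465,292)) lies against the pick-up walls. Lowering back along the same arc.

Request:
arm_command(
  delta_pos=[
    [0.138, -0.04, 0],
    [0.138, -0.04, 0],
    [0.138, -0.04, 0],
    [0.138, -0.04, 0],
    [0.138, -0.04, 0],
    [0.138, -0.04, 0],
    [0.138, -0.04, 0],
    [0.138, -0.04, 0],
    [0.138, -0.04, 0],
    [0.138, -0.04, 0],
  ],
  rotation=[
    [0, 0, 0.19],
    [0, 0, 0.19],
    [0, 0, 0.19],
    [0, 0, 0.19],
    [0, 0, 0.19],
    [0, 0, 0.19],
    [0, 0, 0.19],
    [0, 0, 0.19],
    [0, 0, 0.19],
    [0, 0, 0.19],
  ],
)

```text
clock: 25.45
position: [0.5721, 0.0791, 0.083]
tool_rot: [-1.605, 1.35, 1.59]
force: [1.2, -1.2, -4.3]
grip_width: 0.0101
```

```bash
sed -i 's/(.34,.42,.44)/(0,.02,.04)/' tilt.py; python3 tilt.py
```

```text
[0.5721 0.0791 0.083 ] [ 1.163  -1.1908 -4.2891] [-0.68 -0.   -0.01] 0.010093924958470116 [ 0.05  0.64 -0.23  1.84 -0.14  0.65 -1.54]
tilt by pos 0.22052415819206245 radius 0.21552221748953007 0.2157270797793184 side -0.0006298653055196134
tool tilt 0.22026550979976825 other 0.007593922838868615
0 (array([ 1.557, -0.279, -0.009]), array([-0.008, -0.072,  2.103]))
0.02 (array([ 1.414, -0.269, -0.01 ]), array([-0.007, -0.072,  1.912]))
0.04 (array([ 1.27 , -0.256, -0.011]), array([-0.007, -0.072,  1.721]))
```

Request:
arm_command(
  delta_pos=[
    [0.138, -0.04, 0],
    [0.138, -0.04, 0],
    [0.138, -0.04, 0],
    [0.138, -0.04, 0],
    [0.138, -0.04, 0],
    [0.138, -0.04, 0],
    [0.13, -0.035, 0],
    [0.12, -0.03, 0],
    [0.1, -0.02, 0],
    [0, 0, 0],
  ],
  rotation=[
    [0, -0.01, 0.19],
    [0, -0.01, 0.19],
    [0, -0.01, 0.19],
    [0, -0.01, 0.19],
    [0, -0.01, 0.19],
    [0, 0, 0.19],
    [0, 0, 0.19],
    [0, 0, 0.19],
    [0, 0, 0.19],
    [0, 0, 0.1],
  ],
)

```text
clock: 26.45
position: [0.5708, 0.0969, 0.0464]
tool_rot: [-1.729, 1.556, 1.468]
force: [0.8, -0.9, -4.8]
grip_width: 0.01
```

```bash
python3 tilt.py
```

```text
[0.5708 0.0969 0.0464] [ 0.8215 -0.9389 -4.8261] [-0.09  0.02  0.06] 0.010026833806061279 [-0.24  0.69 -0.03  1.85  0.01  0.6  -1.79]
tilt by pos 0.03202062913371223 radius 0.2172987706592046 0.2157270797793184 side -0.0009303711659876205
tool tilt 0.01463733960253009 other 0.002314274784142906
0 (array([ 0.237, -0.015, -0.03 ]), array([ 0.009, -0.022,  0.14 ]))
0.02 (array([ 0.098,  0.025, -0.031]), array([ 0.009, -0.022, -0.051]))
0.04 (array([-0.039,  0.067, -0.031]), array([ 0.01 , -0.022, -0.242]))
```

Still about 7 mm above the seat; easing down, then opening and lifting off.

Request:
arm_command(
  delta_pos=[
    [0.06, 0, 0],
    [0.06, 0, 0],
    [0.06, 0, 0],
    [0.04, 0, 0],
    [0.02, 0, 0],
    [0, 0, 0],
  ],
  rotation=[
    [0, 0, 0.03],
    [0, 0, 0.03],
    [0, 0, 0.03],
    [0, 0, 0.03],
    [0, 0, 0],
    [0, 0, 0],
  ],
)

```text
clock: 27.05
position: [0.5712, 0.0985, 0.0393]
tool_rot: [-2.501, 1.567, 0.696]
force: [-2.0, 1.7, -1.9]
grip_width: 0.0102
```

Request:
arm_command(
  delta_pos=[
    [0, 0, 0],
    [0, 0, 0],
    [0, 0, 0],
    [0, 0, 0],
    [0, 0, 0],
    [0, 0, 0],
    [0, 0, 0],
  ],
  rotation=[
    [0, 0, 0],
    [0, 0, 0],
    [0, 0, 0],
    [0, 0, 0],
    [0, 0, 0],
    [0, 0, 0],
    [0, 0, 0],
  ],
  gripper=-1,
)

```text
clock: 27.75
position: [0.5722, 0.0971, 0.04]
tool_rot: [-2.79, 1.565, 0.406]
force: [0.3, -0.4, -0.0]
grip_width: 0.0852
```

Request:
arm_command(
  delta_pos=[
    [-0.2, 0, 0],
    [-0.5, 0, 0],
    [-0.7, 0, 0],
    [-0.8, 0, 0],
    [-0.8, 0, 0],
    [-0.6, 0, 0],
    [-0.4, 0, 0],
    [0, 0, 0],
  ],
  rotation=[
    [0, 0, 0],
    [0, 0, 0],
    [0, 0, 0],
    [0, 0, 0],
    [0, 0, 0],
    [0, 0, 0],
    [0, 0, 0],
    [0, 0, 0],
  ],
)

```text
clock: 28.55
position: [0.5717, 0.0968, 0.1716]
tool_rot: [-2.832, 1.562, 0.364]
force: [-0.3, 0.5, 0.3]
grip_width: 0.0854
```

```bash
python3 -c "
from h import *
np.set_printoptions(precision=4,suppress=True)
s=monitor.observe();print(s['position'],s['force'],s['qpos'].round(2))
im=optics.grab_frame('top');cv2.imwrite('pics/top7.png',im[:,:,::-1])
b=optics.grab_frame('side');cv2.imwrite('pics/side7.png',b[:,:,::-1])
for n,i in(('top',im),('side',b)):
  for c in blobs(i,(50,100,60),(75,255,255)): print(n,cen(c),onz(n,[cen(c)],.025)[0],cv2.contourArea(c))
a=np.hstack([cv2.resize(im[140:260,205:345],(400,343)),cv2.resize(b[170:270,210:340],(400,343))]);cv2.imwrite('pics/c7.png',a[:,:,::-1])"
```

```text
[0.5717 0.0968 0.1716] [-0.3202  0.4561  0.2785] [-0.26  0.5  -0.02  1.78  0.01  0.85 -1.8 ]
top (359.3912466843501, 316.2652519893899) [ 0.2547 -0.259   0.025 ] 377.0
top (306.3825136612022, 199.16120218579235) [ 0.5722 -0.1093  0.025 ] 183.0
top (4.558897243107769, 201.35087719298244) [0.5454 0.7452 0.025 ] 66.5
side (446.55062944718117, 221.7230432402846) [ 0.2423 -0.2326  0.025 ] 304.5
side (299.765625, 196.546875) [ 0.5684 -0.1083  0.025 ] 128.0
```

View pics/c7.png

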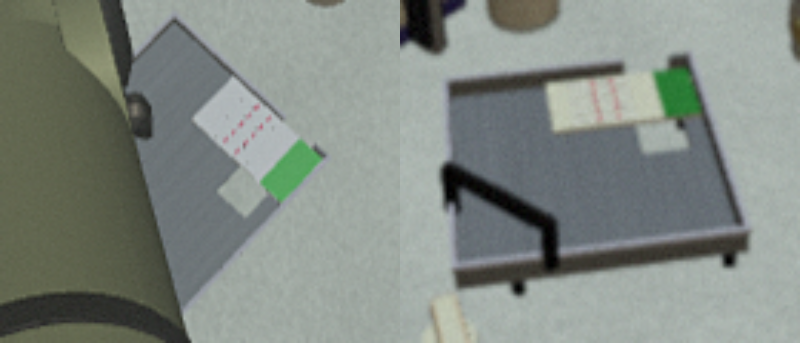

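The views show the tray flat with the card home in the pick-up corner, green end by the finger gap. The green centroid is at (.5722,-.1093), against a predicted (.5728,-.1085). I'm turning the tool to the card's width direction and going above the pinch point.

```bash
cat > plan.py <<'E'
from h import *
import sys
x,y,z,yaw,n=map(float,sys.argv[1:6]);n=int(n)
s=monitor.observe();p=s['position'];q=np.array([x,y,z]);Rt=down(np.radians(yaw))
R0=R.from_euler('xyz',s['tool_rot']);w=(R0.inv()*Rt).as_rotvec()
print(p,s['grip_width'],s['force'].round(1),s['qpos'].round(2),togo(q,Rt))
print((w/n/np.radians(6)).round(3),[(R0*R.from_rotvec(w*(k+.5)/n)).inv().apply((q-p)/n/.03).round(2).tolist() for k in range(n)])
E
python3 plan.py .586 -.094 .12 -41.9 9
```

```text
[0.57092589 0.09667526 0.1696126 ] 0.0855288959726773 [ 0.2 -1.   0. ] [-0.26  0.51 -0.02  1.78  0.01  0.85 -1.8 ] (array([ 1.641,  6.377, -0.148]), array([-7.499e+00, -6.200e-02, -2.000e-03]))
[-0.833 -0.007 -0.   ] [[0.18, 0.71, 0.01], [0.18, 0.7, 0.08], [0.18, 0.7, 0.14], [0.18, 0.68, 0.2], [0.18, 0.66, 0.26], [0.18, 0.64, 0.31], [0.18, 0.61, 0.37], [0.18, 0.57, 0.42], [0.18, 0.53, 0.47]]
```

Request:
arm_command(
  delta_pos=[
    [0.18, 0.7, 0.01],
    [0.18, 0.7, 0.08],
    [0.18, 0.7, 0.14],
    [0.18, 0.68, 0.2],
    [0.18, 0.66, 0.26],
    [0.18, 0.64, 0.31],
    [0.15, 0.6, 0.37],
    [0.1, 0.5, 0.38],
    [0.05, 0.3, 0.3],
    [0, 0, 0],
  ],
  rotation=[
    [-0.83, 0, 0],
    [-0.83, 0, 0],
    [-0.83, 0, 0],
    [-0.83, 0, 0],
    [-0.83, 0, 0],
    [-0.83, 0, 0],
    [-0.83, 0, 0],
    [-0.75, 0, 0],
    [-0.5, 0, 0],
    [0, 0, 0],
  ],
  gripper=-0.75,
)

```text
clock: 29.65
position: [0.5713, -0.0886, 0.1149]
tool_rot: [-1.176, 1.559, 2.792]
force: [0.1, -0.2, 0.1]
grip_width: 0.0751
```

```bash
python3 plan.py .586 -.094 .05 -41.9 4 | head -1
```

```text
[ 0.57134106 -0.08861783  0.1149338 ] 0.07505029732433204 [ 0.1 -0.2  0.1] [ 0.2   0.59 -0.2   1.8   0.16  0.78 -0.83] (array([ 2.158,  0.505, -0.209]), array([-0.119,  0.044,  0.107]))
```

Request:
arm_command(
  delta_pos=[
    [0.1, 0.15, -0.06],
    [0.2, 0.15, -0.06],
    [0.3, 0.14, -0.06],
    [0.4, 0, 0],
    [0.4, 0, 0],
    [0.2, 0, 0],
    [0, 0, 0],
    [0, 0, 0],
  ],
  rotation=[
    [-0.04, 0.015, 0.035],
    [-0.04, 0.015, 0.035],
    [-0.04, 0.015, 0.035],
    [0, 0, 0],
    [0, 0, 0],
    [0, 0, 0],
    [0, 0, 0],
    [0, 0, 0],
  ],
)

```text
clock: 30.45
position: [0.5847, -0.0894, 0.06]
tool_rot: [-1.406, 1.567, 2.576]
force: [0.2, -0.1, -0.4]
grip_width: 0.0746
```

```bash
python3 plan.py .586 -.094 -.003 -41.9 4 | head -1
```

```text
[ 0.58473642 -0.08938012  0.06001356] 0.07459265569130417 [ 0.2 -0.1 -0.4] [ 0.18  0.69 -0.19  1.8   0.19  0.68 -0.84] (array([2.1  , 0.141, 0.085]), array([0.002, 0.005, 0.032]))
```

Request:
arm_command(
  delta_pos=[
    [0.05, 0.06, 0.04],
    [0.15, 0.06, 0.035],
    [0.25, 0, 0],
    [0.25, 0, 0],
    [0.2, 0, 0],
    [0.15, 0, 0],
    [0, 0, 0],
    [0, 0, 0],
  ],
  rotation=[
    [0, 0, 0.01],
    [0, 0, 0.01],
    [0, 0, 0],
    [0, 0, 0],
    [0, 0, 0],
    [0, 0, 0],
    [0, 0, 0],
    [0, 0, 0],
  ],
)

```text
clock: 31.25
position: [0.5863, -0.0941, 0.0263]
tool_rot: [-2.21, 1.571, 1.771]
force: [0.0, -0.6, -0.1]
grip_width: 0.0744
```

```bash
python3 plan.py .586 -.094 -.003 -41.9 4 | head -1;  python3 -c "
from h import *
b=optics.grab_frame('side');cv2.imwrite('pics/c8.png',cv2.resize(b[130:250,230:350],(600,600),interpolation=2)[:,:,::-1])"
```

```text
[ 0.58634142 -0.09406477  0.02634468] 0.07439855351157182 [ 0.  -0.6 -0.1] [ 0.18  0.74 -0.17  1.81  0.2   0.61 -0.85] (array([ 0.978, -0.01 ,  0.006]), array([-0.002, -0.001,  0.001]))
```

View pics/c8.png

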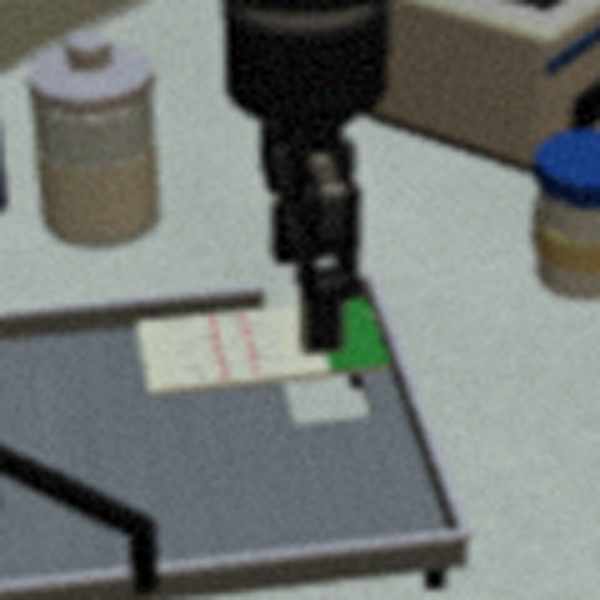

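The side crop shows the near finger tip at (322,350), right above the window at (328,400). Continuing straight down.

Request:
arm_command(
  delta_pos=[
    [0.12, 0, 0],
    [0.18, 0, 0],
    [0.18, 0, 0],
    [0.15, 0, 0],
    [0.12, 0, 0],
    [0.08, 0, 0],
    [0, 0, 0],
    [0, 0, 0],
  ],
  rotation=[
    [0, 0, 0],
    [0, 0, 0],
    [0, 0, 0],
    [0, 0, 0],
    [0, 0, 0],
    [0, 0, 0],
    [0, 0, 0],
    [0, 0, 0],
  ],
)

```text
clock: 32.1
position: [0.5865, -0.0941, -0.0005]
tool_rot: [2.4, 1.57, 0.098]
force: [0.6, 1.0, 0.5]
grip_width: 0.0746
```

```bash
python3 plan.py .586 -.094 -.003 -41.9 4 | head -1
```

```text
[ 5.86517450e-01 -9.40738795e-02 -5.30186437e-04] 0.07463677627146356 [0.6 1.  0.5] [ 0.17  0.78 -0.16  1.81  0.21  0.57 -0.86] (array([ 0.082, -0.015,  0.01 ]), array([-0.003, -0.003, -0.003]))
```

Request:
arm_command(
  delta_pos=[
    [0.06, 0, 0],
    [0.06, 0, 0],
    [0, 0, 0],
    [0, 0, 0],
  ],
  rotation=[
    [0, 0, 0],
    [0, 0, 0],
    [0, 0, 0],
    [0, 0, 0],
  ],
)

```text
clock: 32.5
position: [0.5868, -0.0941, -0.004]
tool_rot: [2.276, 1.57, -0.026]
force: [-0.1, 1.1, -0.7]
grip_width: 0.0746
```

Request:
arm_command(
  delta_pos=[
    [0, 0, 0],
    [0, 0, 0],
    [0, 0, 0],
    [0, 0, 0],
    [0, 0, 0],
    [0, 0, 0],
    [0, 0, 0],
  ],
  rotation=[
    [0, 0, 0],
    [0, 0, 0],
    [0, 0, 0],
    [0, 0, 0],
    [0, 0, 0],
    [0, 0, 0],
    [0, 0, 0],
  ],
  gripper=1,
  grip_force=25,
)

```text
clock: 33.2
position: [0.5868, -0.0939, -0.0038]
tool_rot: [2.404, 1.57, 0.102]
force: [-0.4, 0.2, -0.3]
grip_width: 0.0593
```

Request:
arm_command(
  delta_pos=[
    [-0.08, 0, 0],
    [-0.15, 0, 0],
    [-0.2, 0, 0],
    [-0.3, 0, 0],
    [-0.3, 0, 0],
    [-0.3, 0, 0],
    [-0.15, 0, 0],
    [0, 0, 0],
    [0, 0, 0],
  ],
  rotation=[
    [0, 0, 0],
    [0, 0, 0],
    [0, 0, 0],
    [0, 0, 0],
    [0, 0, 0],
    [0, 0, 0],
    [0, 0, 0],
    [0, 0, 0],
    [0, 0, 0],
  ],
)

```text
clock: 34.1
position: [0.5874, -0.0943, 0.0459]
tool_rot: [2.2, 1.567, -0.102]
force: [0.5, -0.7, -0.5]
grip_width: 0.0588
```

```bash
python3 plan.py .496 -.406 .13 -90.7 16 ;  python3 -c "
from h import *
b=optics.grab_frame('side');cv2.imwrite('pics/c9.png',cv2.resize(b[100:240,220:380],(640,560),interpolation=2)[:,:,::-1])
for c in blobs(b,(50,100,60),(75,255,255)): print(cen(c),cv2.contourArea(c))"
```

```text
[ 0.58743711 -0.09431981  0.04593644] 0.05884895433406557 [ 0.5 -0.7 -0.5] [ 0.18  0.71 -0.18  1.8   0.2   0.65 -0.84] (array([-2.809,  4.683,  9.76 ]), array([ 8.128, -0.029, -0.016]))
[ 0.508 -0.002 -0.001] [[-0.18, 0.31, 0.6], [-0.18, 0.34, 0.58], [-0.18, 0.37, 0.57], [-0.18, 0.4, 0.55], [-0.18, 0.43, 0.52], [-0.18, 0.46, 0.5], [-0.18, 0.48, 0.47], [-0.18, 0.51, 0.45], [-0.18, 0.53, 0.42], [-0.18, 0.55, 0.39], [-0.18, 0.57, 0.36], [-0.18, 0.59, 0.33], [-0.18, 0.61, 0.3], [-0.18, 0.62, 0.27], [-0.18, 0.64, 0.23], [-0.18, 0.65, 0.2]]
(446.4864115363283, 221.64170826400442) 300.5
(302.02836879432624, 181.43262411347516) 47.0
```

View pics/c9.png

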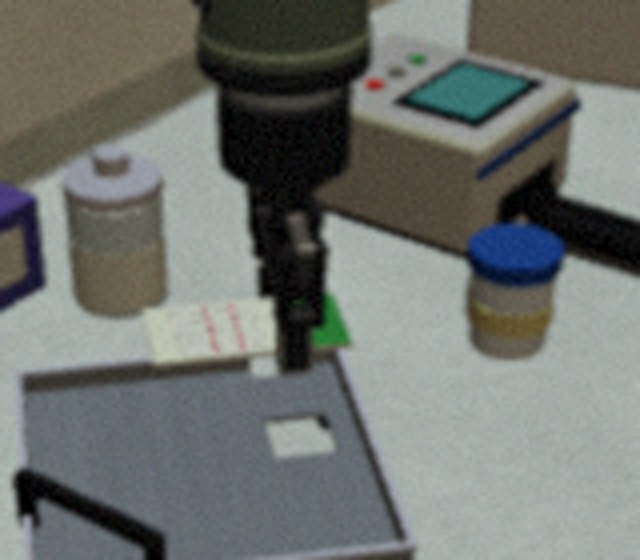

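The card is held level above the tray (crop (240,330)). The rest's box and centroid disagree by 5 mm, so I'm refining the rest from the first image before going there.

```bash
python3 - <<'E'
from h import *
np.set_printoptions(precision=4,suppress=True,linewidth=160)
g=cv2.cvtColor(cv2.imread('pics/top0.png'),cv2.COLOR_BGR2GRAY).astype(float)
for r in (190,193,196,200,210,220,230,240,243,246): print(r,g[r,396:428].astype(int))
L=[];Rr=[]
for r in range(200,242):
    row=g[r,394:430]; t=85
    i=np.where(row<t)[0]; a,b=i[0],i[-1]
    L.append((394+a-(t-row[a])/(row[a-1]-row[a]),r)); Rr.append((394+b+(t-row[b])/(row[b+1]-row[b]),r))
l=onz('top',L,.024);q=onz('top',Rr,.024)
for n,e in(('L',l),('R',q)):
    k=np.polyfit(e[:,0],e[:,1],1); print(n,'y at .52',np.polyval(k,.52),'deg',np.degrees(np.arctan(k[0])))
for u in (408,412,416):
    col=g[185:260,u]; i=np.where(col<85)[0]; print(u,185+i[0],185+i[-1],onz('top',[[u,185+i[-1]+.5],[u,185+i[0]-.5]],.024)[:,:2])
E
```

```text
190 [64 63 67 64 66 65 62 69 61 68 68 69 67 67 67 64 60 64 64 65 66 65 59 63 61 64 58 63 59 58 59 54]
193 [ 85  78  82  82  80  81  62  44  62  62  60  60  62  59  61  59  57  59  59  58  57  51  52  54  52  52  56  53  45  93 104 108]
196 [147 150 146 147 148 146  79  48  88  88  95  90  95  93  93  94  93  96  94  96 122 134 130 132 149 149 147 141 142 148 146 147]
200 [143 149 148 146 149 149 119  29  49  49  56  49  52  52  52  50  50  51  55  56  53  44  39 142 152 148 143 142 149 149 143 147]
210 [145 147 145 140 143 146 148  28  45  55  55  50  48  48  47  44  50  49  51  47  50  51  45  81 147 150 146 150 150 148 146 150]
220 [140 142 149 148 144 148 150  77  38  52  56  54  46  51  50  47  53  52  50  48  48  51  49  56 142 147 145 144 145 151 147 147]
230 [150 147 148 149 145 148 149 118  29  53  54  53  49  53  50  50  52  47  46  51  54  46  55  42 114 154 145 150 145 147 151 149]
240 [146 144 141 147 146 143 150 141  39  44  58  56  50  46  48  52  48  51  51  49  50  48  53  48  59 157 152 152 149 145 146 145]
243 [148 147 154 151 152 150 150 147  42  44  57  52  55  56  57  52  51  51  58  51  52  53  52  46  58 152 145 142 142 145 152 151]
246 [146 147 145 145 153 156 150 149 149 150 153 152 158 160 158 158 162 158 158 161 156 154 159 156 155 149 146 150 148 144 146 153]
L y at .52 -0.38249088137864445 deg 1.2701873960136953
R y at .52 -0.43003963637895737 deg 1.335507085834511
408 189 244 [[ 0.4524 -0.3962]
 [ 0.6106 -0.3986]]
412 189 244 [[ 0.4526 -0.4078]
 [ 0.6109 -0.4103]]
416 189 244 [[ 0.4527 -0.4193]
 [ 0.6113 -0.4221]]
```

Request:
arm_command(
  delta_pos=[
    [-0.3, 0, 0],
    [-0.5, 0, 0],
    [-0.5, 0, 0],
    [-0.5, 0, 0],
    [-0.3, 0, 0],
    [0, 0, 0],
  ],
  rotation=[
    [0, 0, 0],
    [0, 0, 0],
    [0, 0, 0],
    [0, 0, 0],
    [0, 0, 0],
    [0, 0, 0],
  ],
)

```text
clock: 34.75
position: [0.587, -0.0941, 0.1143]
tool_rot: [2.238, 1.568, -0.064]
force: [0.6, -0.3, 0.0]
grip_width: 0.059
```

```bash
python3 plan.py .4935 -.4084 .11 -88.7 16
```

```text
[ 0.58703967 -0.09410647  0.11432425] 0.058991224516935545 [ 0.6 -0.3  0. ] [ 0.2   0.61 -0.2   1.77  0.16  0.78 -0.82] (array([0.138, 4.678, 9.879]), array([ 7.798, -0.023, -0.013]))
[ 0.487 -0.001 -0.001] [[0.01, 0.31, 0.61], [0.01, 0.34, 0.59], [0.01, 0.37, 0.58], [0.01, 0.4, 0.56], [0.01, 0.43, 0.53], [0.01, 0.45, 0.51], [0.01, 0.48, 0.49], [0.01, 0.5, 0.46], [0.01, 0.52, 0.44], [0.01, 0.55, 0.41], [0.01, 0.57, 0.38], [0.01, 0.59, 0.35], [0.01, 0.6, 0.32], [0.01, 0.62, 0.29], [0.01, 0.63, 0.26], [0.01, 0.64, 0.23]]
```

Request:
arm_command(
  delta_pos=[
    [-0.02, 0.2, 0.4],
    [-0.02, 0.34, 0.59],
    [-0.02, 0.37, 0.58],
    [-0.02, 0.4, 0.56],
    [-0.02, 0.43, 0.53],
    [-0.02, 0.45, 0.51],
    [-0.02, 0.48, 0.49],
    [-0.02, 0.5, 0.46],
    [-0.02, 0.52, 0.44],
    [-0.02, 0.55, 0.41],
  ],
  rotation=[
    [0.35, 0, 0],
    [0.48, 0, 0],
    [0.48, 0, 0],
    [0.48, 0, 0],
    [0.48, 0, 0],
    [0.48, 0, 0],
    [0.48, 0, 0],
    [0.48, 0, 0],
    [0.48, 0, 0],
    [0.48, 0, 0],
  ],
)

```text
clock: 35.75
position: [0.5288, -0.3021, 0.119]
tool_rot: [-0.229, 1.571, -3.063]
force: [0.2, 0.2, 0.6]
grip_width: 0.0588
```

```bash
python3 plan.py .4935 -.4084 .10 -88.7 6
```

```text
[ 0.5287639  -0.30213857  0.11900805] 0.05881474102099863 [0.2 0.2 0.6] [ 0.46  0.62 -0.06  1.73  0.05  0.79 -0.88] (array([0.634, 3.022, 2.19 ]), array([2.713e+00, 1.000e-03, 0.000e+00]))
[0.452 0.    0.   ] [[0.11, 0.51, 0.35], [0.11, 0.53, 0.33], [0.11, 0.54, 0.3], [0.11, 0.56, 0.28], [0.11, 0.57, 0.25], [0.11, 0.58, 0.22]]
```

Request:
arm_command(
  delta_pos=[
    [0.05, 0.5, 0.34],
    [0.05, 0.52, 0.32],
    [0.08, 0.52, 0.28],
    [0.1, 0.5, 0.25],
    [0.1, 0.4, 0.2],
    [0.05, 0.2, 0.1],
    [0, 0, 0],
    [0, 0, 0],
  ],
  rotation=[
    [0.45, 0, 0],
    [0.45, 0, 0],
    [0.45, 0, 0],
    [0.45, 0, 0],
    [0.4, 0, 0],
    [0.2, 0, 0],
    [0, 0, 0],
    [0, 0, 0],
  ],
)

```text
clock: 36.55
position: [0.4968, -0.3985, 0.1042]
tool_rot: [-0.117, 1.57, 3.053]
force: [0.2, 0.9, -0.8]
grip_width: 0.0588
```

```bash
python3 plan.py .4935 -.4084 -.001 -88.7 6
```

```text
[ 0.49675606 -0.39854378  0.104247  ] 0.05884184714505814 [ 0.2  0.9 -0.8] [ 0.57  0.68  0.01  1.66 -0.01  0.8  -0.95] (array([3.508, 0.326, 0.114]), array([0.052, 0.009, 0.001]))
[0.009 0.002 0.   ] [[0.58, 0.05, 0.02], [0.58, 0.05, 0.02], [0.58, 0.05, 0.02], [0.58, 0.05, 0.02], [0.58, 0.05, 0.02], [0.58, 0.05, 0.02]]
```

Request:
arm_command(
  delta_pos=[
    [0.1, 0.15, 0.06],
    [0.3, 0.13, 0.04],
    [0.4, 0, 0],
    [0.5, 0, 0],
    [0.5, 0, 0],
    [0.3, 0, 0],
    [0.1, 0, 0],
    [0, 0, 0],
    [0, 0, 0],
  ],
  rotation=[
    [0.02, 0, 0],
    [0.02, 0, 0],
    [0, 0, 0],
    [0, 0, 0],
    [0, 0, 0],
    [0, 0, 0],
    [0, 0, 0],
    [0, 0, 0],
    [0, 0, 0],
  ],
)

```text
clock: 37.45
position: [0.4945, -0.4046, 0.0309]
tool_rot: [-0.889, 1.567, 2.281]
force: [-0.5, 0.4, -0.0]
grip_width: 0.0588
```

```bash
python3 plan.py .4935 -.4084 -.001 -88.7 6|head -1;  python3 -c "
from h import *
b=optics.grab_frame('side');t=optics.grab_frame('top')
cv2.imwrite('pics/top10.png',t[:,:,::-1])
a=np.hstack([cv2.resize(b[100:220,290:450],(400,300),interpolation=2),cv2.resize(t[150:270,340:500],(400,300),interpolation=2)]);cv2.imwrite('pics/c10.png',a[:,:,::-1])"
```

```text
[ 0.49452707 -0.40461831  0.0308614 ] 0.05881467057434329 [-0.5  0.4 -0. ] [ 0.59  0.78  0.01  1.68 -0.01  0.68 -0.94] (array([1.062, 0.128, 0.036]), array([0.054, 0.02 , 0.025]))
```

View pics/c10.png

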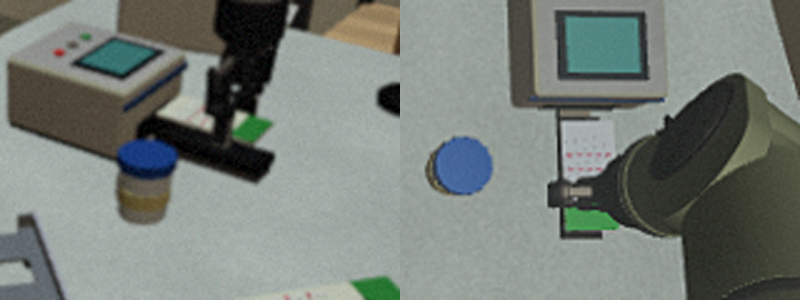

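The crops show the card level over the rest: windows towards the housing, green end outwards. The blue cup is clear at (175,180). That is 12 viewed pictures, so from here I check by numbers only.

```bash
python3 - <<'E'
from h import *
np.set_printoptions(precision=4,suppress=True,linewidth=160)
t=cv2.imread('pics/top10.png')[:,:,::-1].copy()
for c in blobs(t,(50,100,60),(75,255,255),(395,190,440,260)):
    print('green',cen(c),cv2.boundingRect(c),onz('top',c.reshape(-1,2),.060).min(0),onz('top',c.reshape(-1,2),.060).max(0))
g=cv2.cvtColor(t,cv2.COLOR_RGB2GRAY).astype(int)
for r in(202,206,210,214): print(r,g[r,400:432])
for u in(408,412,416,420): print(u,g[190:204,u])
s=monitor.observe(); print(s['position'],s['force'])
E
```

```text
green (415.26747311827955, 237.6209677419355) (406, 233, 21, 9) [ 0.4608 -0.4331  0.06  ] [ 0.4825 -0.3771  0.06  ]
202 [160 164 121  31 120 185 173 174 173 172 170 172 169 173 175 171 173 173 171 175 171 172 174 172 178 163 146 153 156 154 152 154]
206 [152 155 160  21 102 180 161 174 174 160 155 173 173 164 167 173 174 170 173 172 172 173 173 173 171 171 156 153 151 158 161 161]
210 [158 156 156  21  89 189 177 172 175 170 163 176 178 167 167 176 172 174 174 174 175 175 173 175 177 178 160 161 169 139  50  39]
214 [157 154 157  40  73 162 174 177 175 173 174 174 176 172 161 164 173 175 164 169 175 177 183 145  99  28  32  33  40  60  58  90]
408 [ 70  80  37  62 106 119  95  52 133 180 176 171 173 169]
412 [ 67  82  42  60 101 116  94  44 131 182 175 171 169 172]
416 [ 68  77  41  61 121 157 120  61 141 177 172 172 173 174]
420 [ 66  80  44  53 124 165 157 152 169 177 172 171 171 171]
[ 0.4946 -0.4047  0.0312] [-0.038  -0.0696  0.0711]
```

```bash
python3 - <<'E'
from h import *
np.set_printoptions(precision=4,suppress=True)
print('L,R',onz('top',[[404.2,206],[425.5,206]],.060)[:,:2]); e=onz('top',[[412,197.6],[412,241.8]],.060)[:,:2]; print('ends',e,e.mean(0),np.diff(e,axis=0))
E
```

```text
L,R [[ 0.5557 -0.3732]
 [ 0.5572 -0.4333]]
ends [[ 0.5794 -0.3956]
 [ 0.4589 -0.3937]] [ 0.5191 -0.3946] [[-0.1205  0.0019]]
```

Before lowering, the card reads 120.5 x 60.1 mm with centre x = .519 (rest .518). It needs about 3.7 mm towards -y.

Request:
arm_command(
  delta_pos=[
    [0.05, 0.06, 0],
    [0.1, 0.055, 0],
    [0.15, 0, 0],
    [0.2, 0, 0],
    [0.2, 0, 0],
    [0.1, 0, 0],
    [0.03, 0, 0],
    [0, 0, 0],
    [0, 0, 0],
  ],
  rotation=[
    [0, 0.01, 0.01],
    [0, 0, 0.01],
    [0, 0, 0],
    [0, 0, 0],
    [0, 0, 0],
    [0, 0, 0],
    [0, 0, 0],
    [0, 0, 0],
    [0, 0, 0],
  ],
)

```text
clock: 38.45
position: [0.4951, -0.4088, 0.0048]
tool_rot: [2.1, 1.57, -1.013]
force: [-0.2, 0.4, -0.4]
grip_width: 0.0588
```

```bash
python3 plan.py .4935 -.4084 -.001 -88.7 6|head -1
```

```text
[ 0.49512049 -0.40884264  0.00480361] 0.05881177477121216 [-0.2  0.4 -0.4] [ 0.59  0.82  0.01  1.68 -0.01  0.64 -0.94] (array([ 0.193, -0.016,  0.054]), array([ 0.052, -0.004, -0.008]))
```

Request:
arm_command(
  delta_pos=[
    [0.05, 0, 0.02],
    [0.05, 0, 0.02],
    [0.05, 0, 0],
    [0.03, 0, 0],
    [0, 0, 0],
    [0, 0, 0],
  ],
  rotation=[
    [0, 0, 0],
    [0, 0, 0],
    [0, 0, 0],
    [0, 0, 0],
    [0, 0, 0],
    [0, 0, 0],
  ],
)

```text
clock: 39.05
position: [0.4941, -0.4091, -0.0005]
tool_rot: [2.277, 1.569, -0.836]
force: [-0.4, -0.2, -0.7]
grip_width: 0.0589
```

Request:
arm_command(
  delta_pos=[
    [0.03, 0, 0],
    [0.02, 0, 0],
    [0, 0, 0],
  ],
  rotation=[
    [0, 0, 0],
    [0, 0, 0],
    [0, 0, 0],
  ],
)

```text
clock: 39.35
position: [0.4942, -0.4092, -0.0016]
tool_rot: [2.32, 1.569, -0.793]
force: [-0.1, 0.8, 1.6]
grip_width: 0.0588
```

Request:
arm_command(
  delta_pos=[
    [0, 0, 0],
    [0, 0, 0],
    [0, 0, 0],
    [0, 0, 0],
    [0, 0, 0],
  ],
  rotation=[
    [0, 0, 0],
    [0, 0, 0],
    [0, 0, 0],
    [0, 0, 0],
    [0, 0, 0],
  ],
  gripper=-0.75,
)

```text
clock: 39.85
position: [0.4943, -0.4092, -0.0017]
tool_rot: [2.337, 1.569, -0.776]
force: [0.3, -0.4, 0.1]
grip_width: 0.0746
```

```bash
python3 -c "
from h import *
s=monitor.observe();print(s['position'],s['force'],s['grip_width'])
t=optics.grab_frame('top');cv2.imwrite('pics/top11.png',t[:,:,::-1]);b=optics.grab_frame('side');cv2.imwrite('pics/side11.png',b[:,:,::-1])
g=cv2.cvtColor(t,cv2.COLOR_RGB2GRAY).astype(int)
for r in(202,206,210): print(r,g[r,400:432])
for c in blobs(b,(50,100,60),(75,255,255),(320,120,420,180),5): print(cen(c),cv2.boundingRect(c),onz('side',[cen(c)],.027))"
```

```text
[ 0.49426483 -0.40920212 -0.00166838] [ 0.30273652 -0.37263902  0.13746314] 0.0746089577797511
202 [160 138 183 175 176 175 174 176 174 179 174 172 174 177 173 173 175 176
 173 175 175 178 162 151 155 146 152 157 159 155 156 154]
206 [157 111 182 176 176 176 169 162 174 175 178 174 175 175 175 173 176 175
 163 171 171 176 166 158 160 157 160 155 155 164 164 162]
210 [155 127 152 167 177 175 170 164 174 177 173 175 176 175 168 168 177 175
 160 172 174 178 170 161 160 162 175 121  42  46  89  83]
(389.1816239316239, 160.7008547008547) (381, 155, 16, 12) [[ 0.47120738 -0.40685849  0.027     ]]
```

Card released with contact felt (+1.6 N). Backing straight up.

Request:
arm_command(
  delta_pos=[
    [-0.15, 0, 0],
    [-0.3, 0, 0],
    [-0.5, 0, 0],
    [-0.7, 0, 0],
    [-0.8, 0, 0],
    [-0.8, 0, 0],
    [-0.8, 0, 0],
    [-0.6, 0, 0],
    [0, 0, 0],
  ],
  rotation=[
    [0, 0, 0],
    [0, 0, 0],
    [0, 0, 0],
    [0, 0, 0],
    [0, 0, 0],
    [0, 0, 0],
    [0, 0, 0],
    [0, 0, 0],
    [0, 0, 0],
  ],
)

```text
clock: 40.85
position: [0.4944, -0.4095, 0.1524]
tool_rot: [2.459, 1.564, -0.655]
force: [0.5, 0.3, -1.1]
grip_width: 0.0747
```

Request:
arm_command(
  delta_pos=[
    [-0.3, -0.3, 0.6],
    [-0.3, -0.3, 0.9],
    [-0.3, -0.3, 0.9],
    [-0.3, -0.3, 0.9],
    [0, -0.2, 0.5],
    [0, 0, 0],
    [0, 0, 0],
  ],
  rotation=[
    [0, 0, 0],
    [0, 0, 0],
    [0, 0, 0],
    [0, 0, 0],
    [0, 0, 0],
    [0, 0, 0],
    [0, 0, 0],
  ],
)

```text
clock: 41.55
position: [0.3745, -0.3683, 0.1922]
tool_rot: [2.488, 1.56, -0.626]
force: [0.3, -0.1, -0.0]
grip_width: 0.0745
```

```bash
python3 - <<'E'
from h import *
np.set_printoptions(precision=4,suppress=True)
s=monitor.observe();print(s['clock'],s['position'],s['force'])
t=optics.grab_frame('top');cv2.imwrite('pics/top12.png',t[:,:,::-1]);b=optics.grab_frame('side');cv2.imwrite('pics/side12.png',b[:,:,::-1])
for n,i,roi in(('top',t,(395,190,440,260)),('side',b,(330,110,430,190))):
    for c in blobs(i,(50,100,60),(75,255,255),roi,10): print(n,'green',np.array(cen(c)),cv2.contourArea(c),onz(n,[cen(c)],.027)[0],'expected card centre +45mm x')
for c in blobs(t,(0,0,150),(180,50,255),(397,190,432,260)): 
    r=cv2.minAreaRect(c);print('white',r,onz('top',[r[0]],.027)[0])
for c in blobs(b,(8,150,100),(20,255,255)): print('cup side',cen(c),onz('side',[cen(c)],.07)[0])
for c in blobs(t,(8,150,100),(20,255,255)): print('cup top',cen(c),onz('top',[cen(c)],.078)[0])
# bystanders: difference against the first images
for n,i in(('side',b),('top',t)):
    o=cv2.imread(f'pics/{n}0.png')[:,:,::-1]
    d=(cv2.absdiff(cv2.GaussianBlur(i,(5,5),0),cv2.GaussianBlur(o,(5,5),0)).max(2)>35).astype(np.uint8)
    k=cv2.connectedComponentsWithStats(d)[2][1:]; print(n,[tuple(x) for x in k.tolist() if x[4]>25])
E
```

```text
41.55 [ 0.3745 -0.3683  0.1922] [ 0.313  -0.0767 -0.03  ]
top green [413.2697 236.5366] 175.5 [ 0.4747 -0.4105  0.027 ] expected card centre +45mm x
side green [388.9956 160.8631] 75.5 [ 0.4712 -0.4057  0.027 ] expected card centre +45mm x
white ((414.0, 226.5), (65.0, 34.0), 90.0) [ 0.5028 -0.413   0.027 ]
cup side (140.23991972267834, 317.3681809888706) [0.5294 0.3751 0.07  ]
cup top (124.5579418344519, 208.74586129753914) [0.5274 0.3732 0.078 ]
side [(420, 0, 60, 120, 2949), (510, 0, 47, 15, 517), (501, 19, 45, 73, 1704), (352, 148, 46, 20, 466), (514, 156, 37, 113, 717), (226, 175, 29, 21, 467), (230, 197, 24, 14, 219), (249, 219, 55, 21, 840), (120, 301, 46, 55, 1898)]
top [(253, 151, 24, 26, 467), (239, 189, 37, 46, 879), (113, 197, 30, 24, 573), (402, 199, 22, 44, 815), (405, 240, 155, 180, 14310), (553, 313, 7, 7, 35), (546, 322, 14, 44, 430), (551, 408, 9, 12, 82), (267, 414, 10, 6, 40)]
```

```bash
python3 -c "
from workcell import bot
print(bot.job_done())"
```

```text
the job is handed in; nothing more can be done
None
```

The job is finished and handed in, at about 41.6 s of the 72 s allowed; no verdict came back.

**What I did**
- **Cup:** I stood the orange-capped cup on the blue mat.
- **Tray:** I tipped it by its bar handle to 0.437 rad, held for about 2 s, and set it down flat. The card slid home in the pick-up corner; its green end was within about 1 mm of the predicted spot.
- **Card:** I pinched it across its width through the finger opening and the wall gap, and laid it on the black rest with the green end pointing out.

**Last checks**
- **Card position:** its centre is at about (0.518, -0.409), against my measured rest centre of (0.518, -0.408). The top and side views agree to about 5 mm.
- **Card flatness:** I did not measure it. The card was level before lowering, and I felt about 1.6 N of contact on setting it down.
- **Cup position:** it is about 10 mm from the mat's centre both ways.
- **Bystanders:** comparing the final pictures with the first ones, the only changes are where the cup, card and arm were moved, except where the arm hides the view.

**What disagreed or went wrong**
- **Height reading:** the reported tool height was about 21 mm lower than the cameras showed. I corrected for this after the second failed cup grip.
- **Cup grips:** my first two attempts failed. One was 24 mm off in y and the other too high; together they nudged the cup about 13 mm, but it stayed upright. The third held.
- **Rest centre:** two measurements of its y position differed by 5 mm. I settled it from the edges of the rest in the first picture.

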